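# Clamp a mounting board on the wiring stand

### The arm

A 6-joint arm with a two-finger parallel gripper is mounted at the origin on the work surface. World frame = base frame: x ahead of the robot, y to its left, z up, the work surface at z = 0. Lengths are in mm, angles in rad, forces in N, time in s.
With the tool pointing down it reaches from about 325 to 900 mm from the base axis. Payload 6.1 kg.
Tool frame: the origin (TCP) lies at the very end of the fingers, on their centre line; the grasp point (between the pads) lies 19 mm behind it; z points along the fingers, x is the direction in which the jaws open and shut, and the axes are right-handed (so a half turn about z gives the same grasp; the last joint's range is limited). The gripper opens to 85 mm and grips with 20 to 120 N. Pads are 22 mm wide; open, the fingers measure 114 mm over their backs; the gripper's body (76 mm by 85 mm) begins 54 mm behind the grasp point. The pads swing forward as they close: fully open they stand 13 mm farther back than shut.
Start: joints at [1.118, 0.22, 1.526, -0, 1.395, -0.126], TCP at [200.632, 591.914, 231.3] pointing down, gripper open.
Joint ranges: [-2.98, 2.98], [-0.91, 2.08], [0.09, 2.57], [-1.24, 4.39], [0.2, 2.65], [-2.68, 2.68]. Speed limits (rad/s): [2.57, 2.57, 3.01, 3.14, 3.14, 3.14].

### API

Orientations are given as a rotation vector (axis times angle).
In Python, from cell import get_obs, snapshot, hand_in, search_frame, masks_of, mark_of gives the robot as it stands. The module is installed in compiled form; this text tells all that it offers.
- The arm moves only by the tool send_rows, never from a script. Its argument "deltas" is one flat list of numbers, 7 for each row, row after row: the turn, a rotation vector about the tool's x, y, z in degrees, then the shift along the tool's x, y, z in mm, then the opening, from 0 (shut) to 1 (fully open). A call has 1 to 5 rows; each row is the pose to reach, as a shift and turn from the pose measured when the call began, along the tool's axes at that moment; what a row does not reach only later rows make up. A row lasts 1/12 s, in which the tool goes at most 41.7 mm and 7.16 degrees, less where a joint would pass 70% of its speed; a pose out of reach is approached as far as the arm can. A call with a gripper value outside its range is refused whole. The fingers move at their own pace and stop on an object; "grip_force" is the grip in N (left out, the last holds). Time passes only in rows, so rows that repeat a pose let the fingers close. It gives the time, the measured TCP pose, the force and the opening at its end, in the units of the state.
- get_obs(): the state, without advancing time (a new reading comes with each control period).
- snapshot(name): name is "scene" or "top" or "wrist"; returns a dict with "image" (384x512x3 uint8, red, green, blue), "depth" (384x512 float32, mm along the optical axis (not along the pixel's ray), 0 where there is no reading), "fovy" (degrees; the focal length in pixels is half the picture's height over the tangent of half this angle, whatever the lens; pixels are square), "cx", "cy" (the principal point, pixels), "pose" (4x4, takes a point from camera to world coordinates). Camera axes: x right, y up, looking along -z (the intrinsics and any distortion apply to the point x, -y, -z); pixel columns grow to the right and rows downward; lengths in mm; the calibration is good to about 2 mm. A picture is of the moment at which its call begins.
- hand_in(): hands the job in, once; it reports no verdict.
Trained networks look in a picture, given as the dict that the camera call returned (one of the last four; its "shot" number tells which), for a name from the list of things; names that differ only in an ending like _2 or _b are one class to them, and where a whole thing is asked for, a point or a joint stands for the part that bears it (a point fixed in the world has none). Each returns a list of dicts, best first, with "p" (0 to 1); they miss things now and then, are a little off and sometimes report something else, mostly with a low value. They report only what shows in the picture. A call takes as long as a camera call. They do not tell look-alikes from the thing itself.
- search_frame(picture, query): "location" ([x, y, z] in mm, in world coordinates, good to about 4 mm: the middle of the surface that is visible of it).
- masks_of(picture, query): "region" (384x512 bool, what is visible of it).
- mark_of(picture, query): "location" ([x, y, z] in mm, in world coordinates, good to about 4 mm: a listed point, or the origin of a listed thing).
The state is a dict: "time": time; "joint_pos": joint angles; "qd": joint speeds; "tau": joint torques, N m; "tool_pos": TCP position; "tcp_rot": TCP orientation; "contact_force": force on the tool from outside, world axes, zero at the start; "moment": the same for the moment, N m; "gripper_width": opening from 0.0 (shut) to 1.0 (fully open).
Only numpy, scipy, OpenCV 4.12 (cv2) and the standard library are available. Lean on these libraries where they do the work, as an engineer would, in place of code of your own. Each camera call takes 0.05 s, during which the arm holds its last target.

### The job

Set up the contactor board for wiring: take the larger board, the one with the contactor and terminal blocks, out of the rack and stand it squarely and centred on the ledge of the leaning wiring stand, its back flat against both uprights and its devices facing out. Let go of it, then squeeze the spring clamp off the rim of the tool tray, push it well down over the board's top edge and the top of either upright, in line with the upright, and let it close so that its rubber pads pinch board and upright together. Leave the other board and the things on the bench where they are.

Things in the scene. Friction and masses are not known exactly. Their poses are not given: they have to be found in the camera images.
- rest: Leaning part of the fixed grey wiring stand: two uprights and a ledge, 30 degrees back from vertical. Origin: middle of the ledge's top at the uprights' front face, 45 mm above the bench; the board's lower back edge belongs there. z runs up the uprights, x square to them out of their back (the board goes on the -x side), y along the ledge. Ledge 190 mm long, 24 mm deep, front lip 8 mm high.
- post_a (a point): Middle of the top end of the upright at y = +70 mm of the rest, axes as the rest, z = 186 mm of the rest. Each upright is a flat bar 30 mm wide (y) and 4 mm thick (x). Cross bars join the uprights behind only below z = 102 mm, struts behind them only below 115 mm: above that the space between and behind them is free.
- post_b (a point): The same point of the other upright, at y = -70 mm of the rest.
- board_center (a point): Centre of the larger board, dark brown laminate, 180 mm wide (y), 190 mm high (z, up), 8 mm thick (x), 0.45 kg, 95 mm above its lower edge. It stands loose in a rack slot, leaning up to 6 degrees. Its -x side carries a rail, contactor and terminal blocks, up to 48 mm out, 59 to 135 mm above its lower edge; the top 55 mm is bare. On the stand its top edge is 4 mm above the uprights' tops.
- board_front (a point): Middle of the front face of the contactor, 52 mm out on the -x side of the board's mid-plane, 22 mm to its +y side and 97 mm above its lower edge.
- rack: Plywood rack fixed to the bench, 150 (x) x 120 mm, origin under its centre. Two slots along its y, at x = -45 and +45 mm, each 12 mm wide and 90 mm long, floor 10 mm and cheek tops 55 mm above the bench: a board must rise 45 mm to come clear, and binds if it is pulled while pressed over to one side. It may stand to either side of the stand. Which slot holds the larger board varies.
- blank_center (a point): Centre of the smaller board in the rack's other slot: 140 mm wide, 120 mm high (top 130 mm above the bench), 8 mm thick, with only a bare rail on it. Leave it.
- tray: Open grey tool tray fixed to the bench, 130 mm (x) by 200 mm (y), 60 mm high, walls 8 mm thick, origin at the centre of its underside. The spring clamp sits upright on the rim of its -x wall.
- clamp_grip (a point): Steel spring clamp with two black handles, like a big clothes peg, 117 mm long, 26 mm wide, 120 g. Point midway between the handles, 46 mm from the pin, 18 mm from their ends. z from jaws to handles, y the closing line, x the pin. As it sits the handles' outer faces are 47 mm apart here, 55 mm at the ends; squeezed to the stop (15 N a side) they are parallel, 28 mm apart, and the pads 28 mm apart.
- clamp_mouth (a point): Point midway between the jaws' rubber pads, 92 mm from clamp_grip, same axes. The pads are 18 mm long (9 mm either side of this point along z) and 26 mm wide. Pushed fully on, an edge meets the spring coil 38 mm above this point (towards the handles): so it sits on the tray's rim. Let go, the jaws spring shut.
- jaw_a (a joint): How far each clamp half is turned open, rad: about 0.08 on the tray's 8 mm wall, 0.12 on board and upright together (12 mm), 0.30 at the stop; 0 empty.
- button_box: Bystander: orange four-hole push-button box, 75 x 185 x 55 mm, origin under its centre.
- motor: Bystander: small blue and aluminium motor, 190 mm long, 139 mm high, origin under its centre.
- switch: Bystander: white surface-mounted rotary switch, 86 mm square, 56 mm high, origin under its centre.
Mind the look-alikes: they are no part of the job. Leave any white look-alike of the part that bears clamp_grip alone. What is shaped like the part that bears board_center but turquoise is not meant.

How it is judged (in metres and radians):
On the way:
1. the larger board stands on the ledge against the uprights, let go, before the clamp is put on (x of board_center in the frame of rest between -0.01 and 0.002 m and y of board_center in the frame of rest between -0.02 and 0.02 m and z of board_center in the frame of rest between 0.089 and 0.101 m and angle between the z axis of board_center and the z axis of rest, either way round below 0.07 rad and angle between the y axis of board_center and the y axis of rest, either way round below 0.07 rad and x of board_front in the frame of rest below -0.03 m and contact force between each of the fingers, clamp and board below 0.3 N), for 0.2 s.
At the end, for the whole second after the job is handed in: Board on the ledge, devices out, centred within 20 mm, flat and square (4 degrees, 6 mm) on both uprights. Clamp shut on board and one upright: pad middle 14 to 47 mm below the board's top, within 18 mm of the upright's middle, 15 degrees of its line, over 4 N a side. All at rest, let go (x of board_center in the frame of rest between -0.01 and 0.002 m and y of board_center in the frame of rest between -0.02 and 0.02 m and z of board_center in the frame of rest between 0.089 and 0.101 m and angle between the z axis of board_center and the z axis of rest, either way round below 0.07 rad and angle between the y axis of board_center and the y axis of rest, either way round below 0.07 rad and x of board_front in the frame of rest below -0.03 m and x of clamp_mouth in the frame of rest between -0.01 and 0.006 m and z of clamp_mouth in the frame of rest between 0.143 and 0.176 m and (y of clamp_mouth in the frame of rest between 0.052 and 0.088 m or y of clamp_mouth in the frame of rest between -0.088 and -0.052 m) and angle between the z axis of clamp_mouth and the z axis of rest, either way round below 0.26 rad and value of joint jaw_a between 0.08 and 0.18 rad and contact force between clamp and board above 4 N and contact force between clamp and rest above 4 N and linear speed of each of board, clamp below 0.02 m/s); the robot touches nothing.
It fails at once if the smaller board, the push-button box, the motor or the switch is moved more than 30 mm (distance of any of blank_center, button_box, motor, switch from where it was at the start of the episode above 0.03 m).
It fails at once if the board is dropped or toppled (angle between board_center's own z axis and vertical above 1.1 rad).
It also fails if it takes over 58 s, if anything falls off the work surface, if the arm or the gripper's body presses on something with over 40 N, if the wrist force passes 120 N, or if a joint passes its speed limit or range.

## Working session

There is one attempt and no reset: what is moved stays moved. The work goes in short steps, Python scripts to look and compute and a tool call to move; the robot and the scene stay as the last step left them, time stands still between calls to the robot, and variables do not carry over. Pictures are saved under pics/ and viewed, and the job is handed in when it is done.

Besides the shell and the picture viewer there is one more tool, called after "Request:" as name(argument=value, ...) on one line, values as JSON. send_rows: Moves the arm, as the interface text tells. Its arguments: {"type":"object","properties":{"deltas":{"type":"array"},"grip_force":{"type":"number"}},"required":["deltas"]}

```bash
mkdir -p pics; ls
cat > h.py <<'E'
import numpy as np, cv2
from cell import *
from scipy.spatial.transform import Rotation as R
np.set_printoptions(precision=1,suppress=True)
def cloud(s):
    d=s["depth"];H,W=d.shape;f=H/2/np.tan(np.radians(s["fovy"])/2)
    v,u=np.mgrid[0:H,0:W]
    P=np.stack([(u-s["cx"])/f*d,-(v-s["cy"])/f*d,-d],-1)
    return P@s["pose"][:3,:3].T+s["pose"][:3,3]
def proj(s,p):
    q=(np.asarray(p)-s["pose"][:3,3])@s["pose"][:3,:3]
    f=384/2/np.tan(np.radians(s["fovy"])/2)
    return np.array([s["cx"]+f*q[0]/-q[2], s["cy"]-f*q[1]/-q[2]])
def save(s,n): cv2.imwrite(f"pics/{n}.png",cv2.resize(s["image"][:,:,::-1],(800,600)))
def snap(c,n):
    s=snapshot(c); save(s,n); np.savez(f"{n}.npz",**{k:s[k] for k in s}); return s
E
python3 - <<'E'
from h import *
print(get_obs())
for c in ["scene","top"]:
    s=snap(c,c+"0")
    print(c,{k:s[k] for k in s if k not in("image","depth")})
    for q in ["rest","post_a","board_center","board_front","rack","blank_center","tray","clamp_grip","clamp_mouth","button_box","motor","switch"]:
        print(q,[(round(r["p"],2),np.array(r["location"])) for r in mark_of(s,q)][:4])
E
```

```text
pics
{'time': 0.0, 'joint_pos': array([ 1.1,  0.2,  1.5, -0. ,  1.4, -0.1]), 'qd': array([ 0.,  0., -0.,  0., -0., -0.]), 'tau': array([  0. , -49.7, -38.9,  -0. ,   0. ,  -0. ]), 'tool_pos': array([200.4, 591.4, 230.2]), 'tcp_rot': array([ 2.6,  1.8, -0. ]), 'contact_force': array([-0.9, -0. , -0.7]), 'moment': array([-0., -0.,  0.]), 'gripper_width': 1.0021713237712533}
scene {'fovy': 51.8983437734821, 'cx': 257.5824274847223, 'cy': 192.19195594232121, 'pose': array([[   0.2,   -0.6,    0.8, 1435.1],
       [   1. ,    0.2,   -0.2, -208.2],
       [  -0. ,    0.8,    0.6,  874.9],
       [   0. ,    0. ,    0. ,    1. ]]), 'shot': 1}
rest [(0.67, array([485.2, -15.2,  45.3])), (0.41, array([ 462.9, -301.5,  113.4]))]
post_a [(0.83, array([576.6, -82.6, 204.2])), (0.57, array([582.7,  51.2, 206.5]))]
board_center [(0.7, array([489.5, 298.6, 102.7])), (0.53, array([274.6, 377.7,   4.6]))]
board_front [(0.86, array([270.8, 357.5,  57.4])), (0.75, array([432.1, 306.8, 104. ]))]
rack [(0.92, array([537.5, 310.5,   3.5]))]
blank_center [(0.94, array([587.1, 326.5,  72.2]))]
tray [(0.82, 
[... 1060 characters left out ...]
490.5, 299.1, 107.3])), (0.74, array([582.4, 321. ,  70.3]))]
board_front [(0.98, array([272.6, 358.8,  58.9])), (0.69, array([433.4, 304.9, 102.4]))]
rack [(0.88, array([540.2, 308.9,  -2.8]))]
blank_center [(0.6, array([579.7, 318.9,  69.4]))]
tray [(0.85, array([ 521.8, -300.2,    1.6])), (0.51, array([777.4,  -5.9,  -0.8])), (0.26, array([ 754.1, -241.2,   -1.3]))]
clamp_grip [(0.66, array([ 461.8, -297.6,  113.3]))]
clamp_mouth [(0.77, array([ 463. , -299.4,   22. ])), (0.6, array([ 363.3, -339.7,   11.7]))]
button_box [(0.59, array([716.4, 270.8,  -0.9])), (0.39, array([490.3, 299.1, 105.8]))]
motor [(0.55, array([ 755.1, -241. ,   -3.4]))]
switch [(0.62, array([781.1,  -8.2,   1.7]))]
```

View pics/scene0.png

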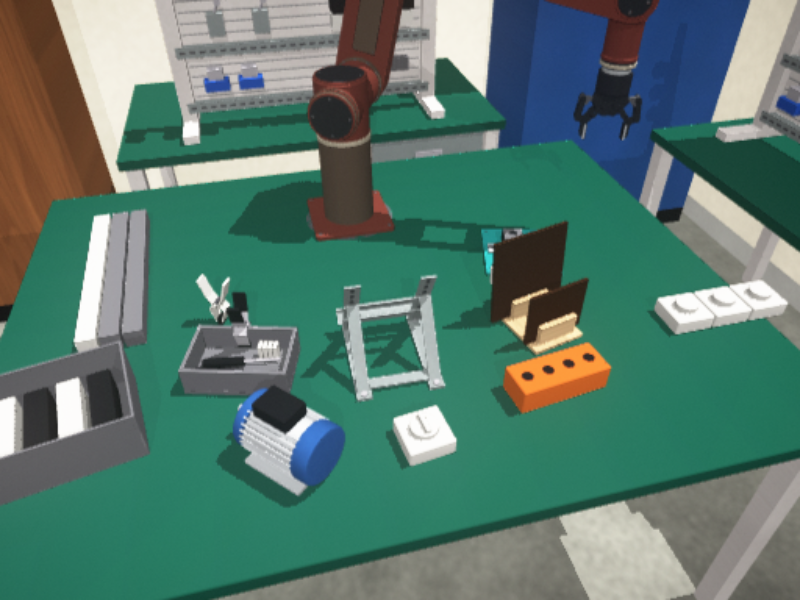

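View pics/top0.png

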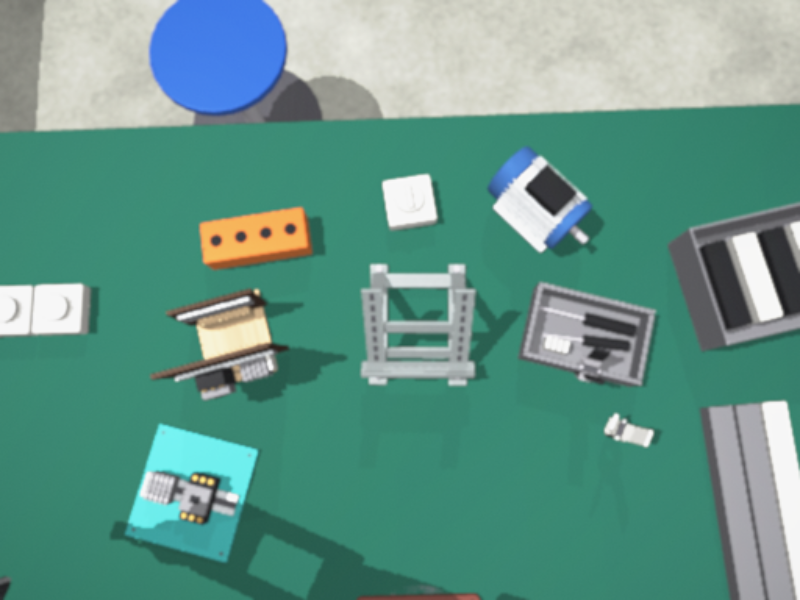

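The scene shows the brown board in the rack's front slot (scene pixel ~530,270) with its devices towards the robot. The stand is in the middle (~390,330), and the black and steel clamp is on the near tray wall (~235,310). The white clamp (~215,290) and the turquoise board are decoys. Next I'll measure from the depth images.

Run:
```python
from h import *
S={n:dict(np.load(n+"0.npz")) for n in("scene","top")}
for n,s in S.items():
    C=cloud(s).reshape(-1,3); col=s["image"].reshape(-1,3).astype(int)
    def rep(name,m):
        p=C[m]; 
        if len(p)<5: print(n,name,len(p));return
        c=p.mean(0);u,sv,vt=np.linalg.svd(p-c,full_matrices=False)
        print(n,name,len(p),"c",c,"min",p.min(0),"max",p.max(0)); print("   dirs",np.round(vt,3).tolist(),"rms",sv/np.sqrt(len(p)))
    x,y,z=C.T
    rep("board top",(abs(x-490)<60)&(abs(y-300)<130)&(z>192)&(z<225))
    rep("board up bare",(abs(x-490)<60)&(abs(y-300)<130)&(z>150)&(z<190))
    rep("blank",(abs(x-585)<40)&(abs(y-320)<100)&(z>85)&(z<126))
    rep("ledge",(abs(x-480)<50)&(abs(y+10)<120)&(z>38)&(z<60))
    rep("upr top",(abs(x-575)<40)&(abs(y+10)<120)&(z>185)&(z<230))
    rep("upr L top",(abs(x-560)<50)&(abs(y-52)<30)&(z>150)&(z<230))
    rep("upr R top",(abs(x-560)<50)&(abs(y+85)<30)&(z>150)&(z<230))
    rep("clamp",(abs(x-462)<45)&(abs(y+298)<40)&(z>75)&(z<150))
    rep("tray rim",(abs(x-520)<100)&(abs(y+300)<140)&(z>52)&(z<66))
```

```text
scene board top 157 c [485.9 293.6 197. ] min [461.4 206.1 192. ] max [511.6 383.6 202.1]
   dirs [[0.237, -0.971, 0.0], [-0.799, -0.195, 0.569], [0.553, 0.135, 0.822]] rms [52.7  3.1  2.3]
scene board up bare 504 c [490.2 290.9 169.7] min [464.7 206.2 150.1] max [513.4 382.7 189.8]
   dirs [[0.237, -0.972, 0.006], [-0.087, -0.015, 0.996], [0.968, 0.236, 0.088]] rms [53.3 11.6  1.9]
scene blank 354 c [589.6 316.  105.9] min [570.4 250.8  85. ] max [608.1 387.8 126. ]
   dirs [[-0.234, 0.972, 0.001], [-0.001, 0.001, -1.0], [0.972, 0.234, -0.0]] rms [42.1 11.8  1.6]
scene ledge 222 c [480.2 -24.1  51.5] min [ 458.7 -109.7   40.4] max [507.9  57.   59.8]
   dirs [[0.077, 0.997, 0.01], [-0.995, 0.077, -0.069], [0.069, 0.004, -0.998]] rms [47.8 12.8  3.7]
scene upr top 91 c [576.  -19.6 196.9] min [ 567.  -102.7  185. ] max [585.1  65.9 205.9]
   dirs [[-0.032, -0.999, 0.003], [-0.461, 0.012, -0.887], [0.887, -0.03, -0.461]] rms [69.8  7.7  1.3]
scene upr L top 96 c [569.5  51.4 180.8] min [550.3  36.5 150.3] max [585.1  67.1 205.9]
   dirs [[-0.484, 0.025, -0.875], [0.041, 0.999, 0.006],
[... 1672 characters left out ...]
.7 207.6]
   dirs [[-0.516, 0.014, -0.856], [0.046, 0.999, -0.011], [-0.855, 0.045, 0.516]] rms [20.3  8.7  1.3]
top upr R top 225 c [557.9 -83.  180. ] min [539.4 -98.4 150.1] max [574.4 -68.3 207.6]
   dirs [[-0.493, 0.012, -0.87], [-0.014, -1.0, -0.006], [0.87, -0.009, -0.493]] rms [19.4  8.7  1.3]
top clamp 196 c [ 466.  -294.9  104.9] min [ 432.3 -314.9   75. ] max [ 489.  -275.9  131.3]
   dirs [[0.085, -0.005, -0.996], [0.949, -0.304, 0.082], [-0.304, -0.953, -0.021]] rms [19.5 17.5  7.9]
top tray rim 815 c [ 522.8 -303.3   59.1] min [ 433.8 -413.5   52. ] max [ 611.2 -187.    66. ]
   dirs [[-0.257, -0.966, -0.003], [-0.966, 0.257, -0.002], [-0.002, -0.003, 1.0]] rms [74.7 52.4  2.6]
```

Request:
send_rows(deltas=[0,0,0,0,0,-40,1])

```text
time: 1.38
tool_pos: [198.7, 587.7, 262.0]
tcp_rot: [2.547, 1.826, -0.022]
contact_force: [-0.5, -0.2, -1.6]
gripper_width: 0.999
```

```bash
cat >> h.py <<'E'
def Rt(yaw,tilt=0):
    """tool: x along heading yaw(deg), z down; tilt(deg): tool leans so that -z(tool) tips toward heading (board leaning back)"""
    h=np.array([np.cos(np.radians(yaw)),np.sin(np.radians(yaw)),0]);Z=np.array([0,0,1.])
    t=np.radians(tilt); up=np.sin(t)*h+np.cos(t)*Z
    z=-up; x=np.cos(t)*h-np.sin(t)*Z
    return np.column_stack([x,np.cross(z,x),z])
def delta(p,M,o=None):
    o=o or get_obs(); A=R.from_rotvec(o["tool_pos"]*0+o["tcp_rot"]).as_matrix()
    rv=np.degrees(R.from_matrix(A.T@M).as_rotvec()); sh=A.T@(np.asarray(p)-o["tool_pos"])
    print("rot",np.round(rv,2),"shift",np.round(sh,1),"| t",round(o["time"],2),"pos",o["tool_pos"],"F",o["contact_force"],"w",round(o["gripper_width"],3))
E
python3 - <<'E'
from h import *
o=get_obs()
s=snap("wrist","w0")
A=R.from_rotvec(o["tcp_rot"]).as_matrix()
print("cam in tool",A.T@(s["pose"][:3,3]-o["tool_pos"])); print(A.T@s["pose"][:3,:3],s["fovy"])
delta([480,300,340],Rt(13.8),o)
E
```

```text
cam in tool [   1.9  -82.8 -142.4]
[[ 1.  -0.   0. ]
 [-0.  -0.9 -0.3]
 [ 0.   0.3 -0.9]] 68.9134320133814
rot [ 0.3  0.9 57.5] shift [-183.4  358.7  -75.8] | t 1.38 pos [198.7 587.7 262. ] F [-0.5 -0.2 -1.6] w 0.999
```

Request:
send_rows(deltas=[0,0,57.5,-183,359,-76,1,0,0,57.5,-183,359,-76,1,0,0,57.5,-183,359,-76,1,0,0,57.5,-183,359,-76,1,0,0,57.5,-183,359,-76,1])

```text
time: 1.85
tool_pos: [344.4, 444.7, 313.4]
tcp_rot: [-2.993, -0.948, -0.004]
contact_force: [1.4, 1.0, 0.1]
gripper_width: 1.001
```

Run:
```python
from h import *
delta([480,300,340],Rt(13.8))
```

```text
rot [-0.1 -0.2 21.4] shift [ 27.6 196.3 -26.7] | t 1.85 pos [344.4 444.7 313.4] F [1.4 1.  0.1] w 1.001
```

Request:
send_rows(deltas=[0,0,21.4,28,196,-27,1,0,0,21.4,28,196,-27,1,0,0,21.4,28,196,-27,1,0,0,21.4,28,196,-27,1,0,0,21.4,28,196,-27,1])

```text
time: 2.27
tool_pos: [482.1, 298.3, 341.5]
tcp_rot: [-3.116, -0.373, -0.007]
contact_force: [0.1, 0.3, -0.2]
gripper_width: 1.001
```

Run:
```python
from h import *
delta([480,300,340],Rt(13.8))
s=snap("wrist","w1")
C=cloud(s).reshape(-1,3);x,y,z=C.T
def rep(name,m):
    p=C[m]; 
    if len(p)<5: print(name,len(p));return
    c=p.mean(0);u,sv,vt=np.linalg.svd(p-c,full_matrices=False)
    print(name,len(p),"c",c,"min",p.min(0),"max",p.max(0)); print("   dirs",np.round(vt,3).tolist(),"rms",sv/np.sqrt(len(p)))
rep("top",(abs(x-490)<60)&(abs(y-300)<130)&(z>195)&(z<215))
rep("bare",(abs(x-490)<60)&(abs(y-300)<130)&(z>150)&(z<192))
for q in ["board_center","board_front","rack","blank_center"]:
    print(q,[(round(r["p"],2),np.array(r["location"])) for r in mark_of(s,q)][:3])
```

```text
rot [-0.1 -0.3 -0.1] shift [-1.6 -2.1  1.5] | t 2.27 pos [482.1 298.3 341.5] F [ 0.1  0.3 -0.2] w 1.001
top 1338 c [480.4 305.8 199.2] min [457.2 210.3 195.8] max [507.6 385.1 201.9]
   dirs [[0.24, -0.971, 0.001], [-0.967, -0.239, 0.089], [0.086, 0.022, 0.996]] rms [51.7  2.5  0.9]
bare 387 c [485.4 311.8 170.7] min [465.9 213.1 150. ] max [510.1 386.  186. ]
   dirs [[0.237, -0.971, 0.035], [-0.097, 0.012, 0.995], [0.967, 0.239, 0.092]] rms [49.7 11.9  0.1]
board_center [(0.93, array([277.9, 380.8,   3.8])), (0.75, array([489.1, 295.6, 102.2]))]
board_front [(0.94, array([272.2, 360.6,  57. ])), (0.56, array([435.3, 308.1,  97.8]))]
rack [(0.74, array([538.4, 313.2,  -0.7])), (0.37, array([778.6, -11.2,   3. ]))]
blank_center [(0.86, array([585. , 321.8,  68.2]))]
```

View pics/w1.png

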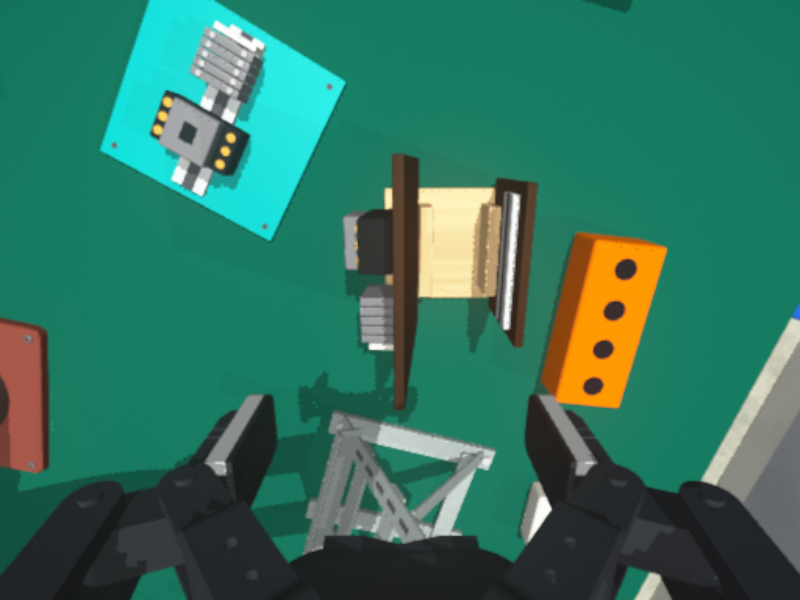

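The wrist view shows the board edge from (405,155) to (400,405) and the devices on its left, facing the robot. Depth fits agree: the board's yaw is 13.85° and it leans 5.1° forward. I'll approach above it with the tilt matched.

Run:
```python
from h import *
M=Rt(13.85,-5.1);top=np.array([482.3,298,199.5]);up=-M[:,2]
print(up)
delta(top+up*25,M); delta(top-up*38,M)
```

```text
[-0.1 -0.   1. ]
rot [-0.2  4.9 -0.1] shift [ -1.    3.5 116. ] | t 2.52 pos [480.1 300.7 340.4] F [-0.6 -0.3  0. ] w 1.001
rot [-0.2  4.9 -0.1] shift [  4.4   3.7 178.8] | t 2.52 pos [480.1 300.7 340.4] F [-0.6 -0.3  0. ] w 1.001
```

Request:
send_rows(deltas=[-0.2,4.9,-0.1,-1,3.5,116,1,-0.2,4.9,-0.1,-1,3.5,116,1,-0.2,4.9,-0.1,-1,3.5,116,1,-0.2,4.9,-0.1,-1,3.5,116,1,-0.2,4.9,-0.1,-1,3.5,116,1])

```text
time: 2.93
tool_pos: [478.0, 298.1, 222.9]
tcp_rot: [-3.107, -0.38, -0.131]
contact_force: [0.2, 0.8, 1.9]
gripper_width: 0.999
```

Run:
```python
from h import *
M=Rt(13.85,-5.1);top=np.array([482.3,298,199.5]);up=-M[:,2]
delta(top-up*38,M)
s=snap("wrist","w2")
C=cloud(s).reshape(-1,3);x,y,z=C.T
m=(abs(x-490)<60)&(abs(y-300)<130)&(z>195)&(z<215)
p=C[m];c=p.mean(0);print(c,p.min(0),p.max(0),np.linalg.svd(p-c,full_matrices=False)[2])
```

```text
rot [0.1 0.3 0.1] shift [ 2.3  1.1 61.7] | t 2.93 pos [478.  298.1 222.9] F [0.2 0.8 1.9] w 0.999
[478.4 312.  199.3] [456.9 209.9 196.6] [506.8 385.8 202. ] [[ 0.2 -1.   0. ]
 [-1.  -0.2 -0.1]
 [-0.1 -0.   1. ]]
```

View pics/w2.png

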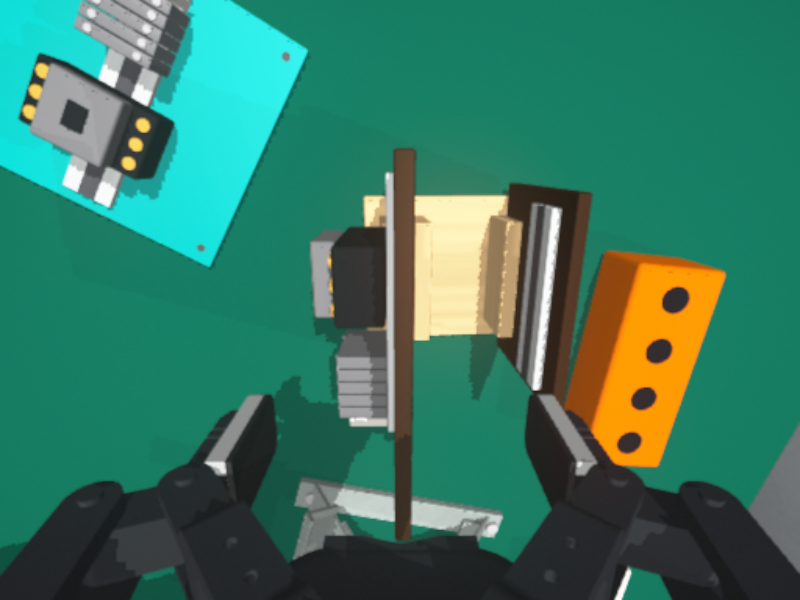

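Request:
send_rows(deltas=[0,0.3,0,0.5,0,30,1,0,0.3,0,1.5,0,52,1,0,0.3,0,2,0,62,1,0,0.3,0,2,0,62,1,0,0.3,0,2,0,62,0.6], grip_force=80)

```text
time: 3.4
tool_pos: [488.2, 301.2, 166.2]
tcp_rot: [-3.103, -0.379, -0.15]
contact_force: [0.3, 0.5, 0.6]
gripper_width: 0.886
```

Request:
send_rows(deltas=[0,0,0,0,0,0,0.2,0,0,0,0,0,0,0,0,0,0,0,0,0,0,0,0,0,0,0,0,0,0,0,0,0,0,0,0])

```text
time: 3.82
tool_pos: [488.4, 301.3, 166.7]
tcp_rot: [-3.103, -0.379, -0.151]
contact_force: [-0.8, 0.5, -0.0]
gripper_width: 0.146
```

Request:
send_rows(deltas=[0,0,0,0,0,0,0,0,0,0,0,0,0,0,0,0,0,0,0,0,0])

```text
time: 4.07
tool_pos: [486.8, 300.9, 166.7]
tcp_rot: [-3.104, -0.379, -0.144]
contact_force: [-4.3, -2.9, 7.0]
gripper_width: 0.082
```

Run:
```python
from h import *
s=snap("wrist","w3")
M=Rt(13.85,-5.1);top=np.array([482.3,298,199.5]);up=-M[:,2]; o=get_obs()
piv=top-up*167.5
A=R.from_rotvec(o["tcp_rot"]).as_matrix()
D=Rt(13.85,0)@M.T
p1=piv+D@(o["tool_pos"]-piv); M1=D@A
delta(p1,M1,o); delta(p1+[0,0,75],M1,o)
```

```text
rot [ 0.  -5.1  0. ] shift [11.9  0.   0.8] | t 4.12 pos [486.8 300.9 166.7] F [-6.1 -1.6  5.9] w 0.079
rot [ 0.  -5.1  0. ] shift [ 18.9  -0.  -73.9] | t 4.12 pos [486.8 300.9 166.7] F [-6.1 -1.6  5.9] w 0.079
```

View pics/w3.png

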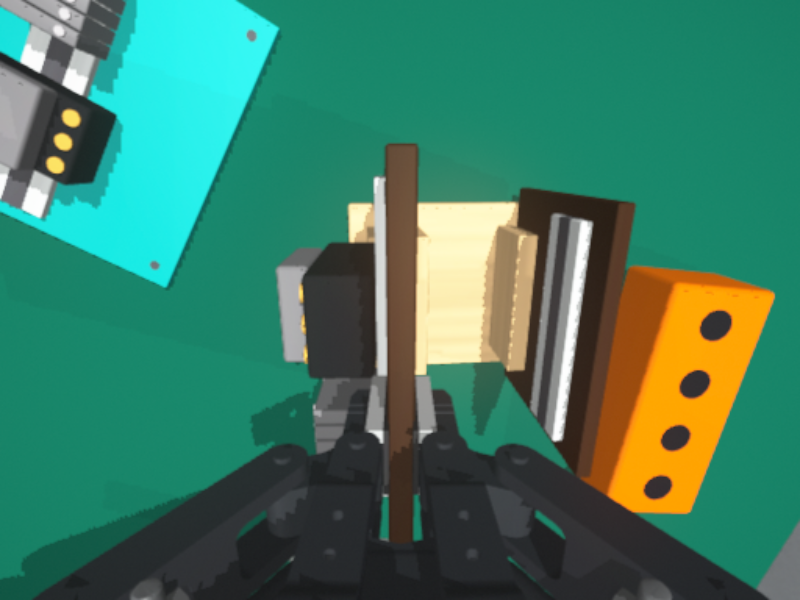

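The board is gripped squarely. I'll straighten it in the slot, then lift.

Request:
send_rows(deltas=[0,-1.5,0,3.5,0,-0.5,0,0,-3,0,7,0,-1,0,0,-4.5,0,10.5,0,-2,0,0,-4.7,0,11.5,0,-6,0,0,-4.7,0,12,0,-14,0])

```text
time: 4.53
tool_pos: [496.4, 302.9, 180.1]
tcp_rot: [-3.118, -0.38, -0.012]
contact_force: [-0.8, -0.6, -4.1]
gripper_width: 0.08
```

Run:
```python
from h import *
o=get_obs(); delta(o["tool_pos"]+[0,0,60],Rt(13.85,0),o)
```

```text
rot [ 0.  -0.4  0. ] shift [  0.5   0.  -60. ] | t 4.53 pos [496.4 302.9 180.1] F [-0.8 -0.6 -4.1] w 0.08
```

Request:
send_rows(deltas=[0,0,0,0,0,-15,0,0,0,0,0,0,-30,0,0,0,0,0,0,-50,0,0,0,0,0,0,-80,0,0,0,0,0,0,-110,0])

```text
time: 4.95
tool_pos: [494.3, 302.3, 290.4]
tcp_rot: [3.118, 0.38, 0.009]
contact_force: [1.0, 0.6, -2.9]
gripper_width: 0.08
```

Run:
```python
from h import *
o=get_obs(); print(o["time"],o["tool_pos"],o["contact_force"],o["moment"],o["gripper_width"])
s=snap("wrist","w4"); t=snap("scene","s4")
for n,s in(("w",s),("s",t)):
    C=cloud(s).reshape(-1,3); x,y,z=C.T
    m=(abs(x-500)<60)&(abs(y-300)<130)&(z>o["tool_pos"][2]+15)&(z<o["tool_pos"][2]+45)
    p=C[m];c=p.mean(0);print(n,len(p),c,p.min(0),p.max(0),np.round(np.linalg.svd(p-c,full_matrices=False)[2],3))
M=Rt(-2.2,30)
```

```text
4.95 [494.3 302.3 290.4] [ 1.   0.6 -2.9] [ 0. -0.  0.] 0.08049515674299325
w 6792 [487.5 331.  323.2] [459.3 270.5 305.5] [522.8 388.7 335.4] [[ 0.2 -1.   0. ]
 [ 1.   0.2 -0. ]
 [ 0.   0.   1. ]]
s 436 [505.4 289.8 320.2] [473.4 209.4 305.5] [528.9 386.3 335.3] [[ 0.2 -1.   0. ]
 [-0.2 -0.   1. ]
 [-1.  -0.2 -0.2]]
```

View pics/s4.png

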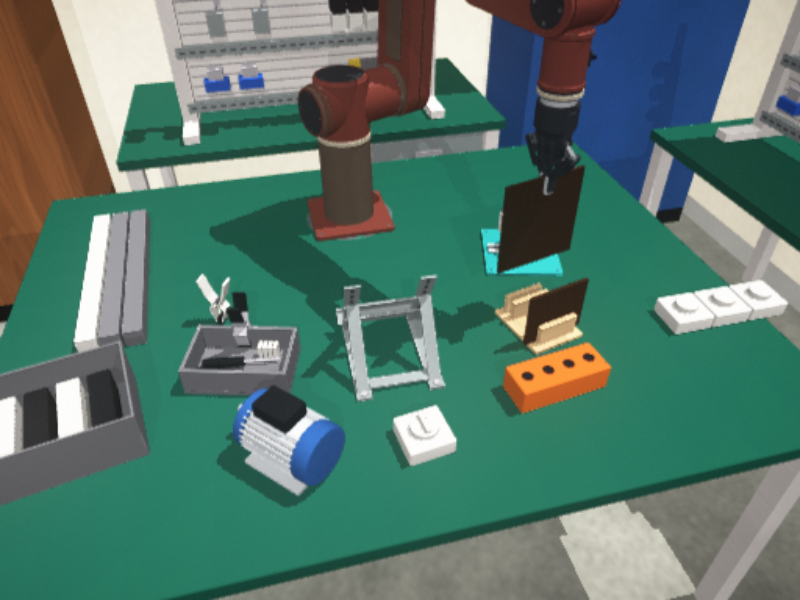

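View pics/w4.png

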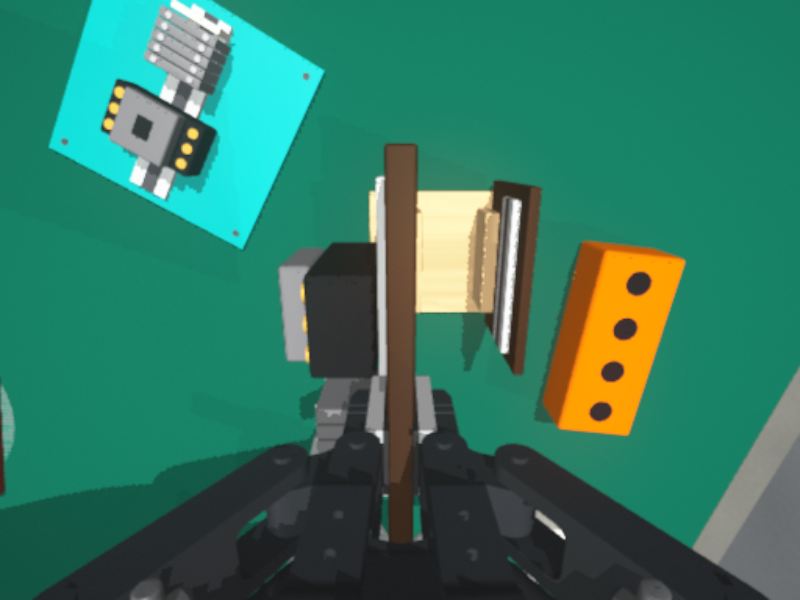

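Run:
```python
from h import *
o=get_obs(); A=R.from_rotvec(o["tcp_rot"]).as_matrix()
for n in("w4","s4"):
    s=dict(np.load(n+".npz")); C=cloud(s).reshape(-1,3); T=(C-o["tool_pos"])@A
    col=s["image"].reshape(-1,3).astype(int)
    br=(col[:,0]<110)&(col[:,0]>col[:,2]+8)&(col[:,0]>col[:,1]+4)&(abs(T[:,0])<25)&(abs(T[:,1])<100)&(T[:,2]<160)
    p=T[br]; print(n,len(p),p.min(0),p.max(0))
    e=p[(p[:,2]<-25)] if n=="w4" else p
    print(np.percentile(e,[1,5,50,95,99],axis=0)); c=e.mean(0); print(c,np.round(np.linalg.svd(e-c,full_matrices=False)[2],3).tolist())
# stand in w0,w1
for n in("top0","w1","scene0"):
    s=dict(np.load(n+".npz")); C=cloud(s).reshape(-1,3);x,y,z=C.T
    for nm,m in(("L",(abs(x-563)<40)&(abs(y-55)<30)&(z>130)&(z<210)),("R",(abs(x-558)<40)&(abs(y+83)<30)&(z>130)&(z<210)),("ledgetop",(abs(x-475)<30)&(abs(y+10)<115)&(z>40)&(z<58))):
        p=C[m]
        if len(p)>5:
            c=np.median(p,0); print(n,nm,len(p),c,p.min(0),p.max(0),np.round(np.linalg.svd(p-p.mean(0),full_matrices=False)[2][2],3))
```

```text
w4 4222 [ -21.4  -87.5 -135.5] [ 1.  33.5 98.2]
[[ -6.7 -86.7 -30.1]
 [ -6.4 -83.6 -27.2]
 [ -3.5 -35.6 -26.2]
 [  0.2  24.3 -25.3]
 [  0.6  30.8 -25.1]]
[ -3.2 -33.8 -27.1] [[-0.004, -0.999, -0.038], [0.017, 0.038, -0.999], [1.0, -0.005, 0.017]]
s4 2858 [ -24.9  -85.7 -337.7] [ 25.   97.7 151.6]
[[ -20.5  -79.4 -310.7]
 [  -4.1  -70.2 -295. ]
 [   3.3   30.    27.7]
 [  19.3   84.3  137.3]
 [  23.7   94.1  147.4]]
[  4.   14.9 -15.5] [[0.01, 0.093, -0.996], [-0.014, 0.996, 0.093], [1.0, 0.013, 0.012]]
top0 L 319 [557.5  56.2 171.7] [531.8  26.5 130.2] [581.9  71.7 207.6] [ 0.9  0.  -0.5]
top0 R 304 [552.8 -82.5 170. ] [527.3 -98.4 130.1] [574.4 -57.8 207.6] [-0.9  0.   0.5]
top0 ledgetop 676 [477.1  -8.2  50.5] [ 456.  -104.6   40.7] [498.1  84.4  58. ] [-0.1  0.  -1. ]
w1 L 413 [546.6  61.5 146.2] [534.1  25.7 130.1] [563.6  72.4 172.7] [ 0.9 -0.1 -0.4]
w1 ledgetop 1010 [478.6   5.5  50.9] [ 455.1 -103.3   42.2] [501.5  84.3  58. ] [ 0.1 -0.   1. ]
scene0 L 160 [561.   51.5 162.2] [539.6  35.4 130. ] [585.1  67.1 205.9] [ 0.9 -0.1 -0.4]
scene0 R 165 [556.  -87.7 162.4] [ 535.4 -102.7  130.1] [581.3 -58.1 205.6] [ 0.9 -0.  -0.4]
scene0 ledgetop 211 [474.8 -19.5  51.1] [ 458.7 -109.7   40.4] [504.1  57.   57.9] [ 0.  0. -1.]
```

```bash
cat >> h.py <<'E'
O=np.array([484.,-10,45]); MR=Rt(-2.2,30); xR=MR[:,0]; yR=-MR[:,1]; zR=-MR[:,2]
def rest(x,y,z): return O+x*xR+y*yR+z*zR
E
python3 - <<'E'
from h import *
delta(rest(-80,2,244),MR)
E
```

```text
rot [  4.  -30.9  15.8] shift [-37.6 314.1  -0.3] | t 5.05 pos [497.8 303.9 297.2] F [ 0.6 -0.3 -2.4] w 0.084
```

Request:
send_rows(deltas=[4,-30.9,15.8,-38,314,0,0,4,-30.9,15.8,-38,314,0,0,4,-30.9,15.8,-38,314,0,0,4,-30.9,15.8,-38,314,0,0,4,-30.9,15.8,-38,314,0,0])

```text
time: 5.47
tool_pos: [522.6, 94.6, 293.3]
tcp_rot: [-3.022, 0.061, 0.817]
contact_force: [1.1, -0.3, -3.3]
gripper_width: 0.081
```

Run:
```python
from h import *
delta(rest(-80,2,244),MR); print(get_obs()["joint_pos"])
```

```text
rot [-0.1  0.3 -0.1] shift [ 14.4 103.9 -11.9] | t 5.47 pos [522.6  94.6 293.3] F [ 1.1 -0.3 -3.3] w 0.081
[0.  0.4 1.3 0.  2.  0.1]
```

Request:
send_rows(deltas=[0,0.3,0,14,104,-12,0,0,0.3,0,14,104,-12,0,0,0.3,0,14,104,-12,0,0,0.3,0,14,104,-12,0])

```text
time: 5.8
tool_pos: [536.8, -15.4, 295.0]
tcp_rot: [-3.025, 0.071, 0.81]
contact_force: [-0.5, 0.4, -3.7]
gripper_width: 0.081
```

Run:
```python
from h import *
o=get_obs();delta(rest(-16,2,200),MR,o); print(o["joint_pos"])
A=R.from_rotvec(o["tcp_rot"]).as_matrix()
for c in("wrist","scene","top"):
    s=snap(c,c[0]+"5"); C=cloud(s).reshape(-1,3); L=(C-O)@np.column_stack([xR,yR,zR])
    # uprights in rest frame
    for nm,y0 in(("L",70),("R",-70)):
        m=(abs(L[:,1]-y0)<25)&(L[:,2]>110)&(L[:,2]<192)&(abs(L[:,0])<15); p=L[m]
        if len(p)>5: print(c,nm,len(p),np.median(p,0),p.min(0),p.max(0))
    col=s["image"].reshape(-1,3).astype(int)
    m=(col[:,0]<110)&(col[:,0]>col[:,2]+8)&(col[:,0]>col[:,1]+4)&(abs(L[:,0]+80)<40)&(abs(L[:,1])<130)&(L[:,2]>60)&(L[:,2]<290)
    p=L[m]
    if len(p)>5:print(c,"board",len(p),np.percentile(p,[0,1,50,99,100],axis=0),np.round(np.linalg.svd(p-p.mean(0),full_matrices=False)[2],3).tolist())
```

```text
rot [-0.1 -0.  -0.5] shift [63.  -5.8 43. ] | t 5.8 pos [536.8 -15.4 295. ] F [-0.5  0.4 -3.7] w 0.081
[-0.1  0.4  1.3 -0.1  2.  -0.1]
wrist L 1414 [ -0.7  69.2 162.9] [ -1.6  53.7 110. ] [  3.3  83.5 187. ]
wrist R 904 [ -0.2 -65.4 152.1] [ -1.3 -86.2 110. ] [ 14.9 -55.7 186.9]
wrist board 4475 [[-117.2  -36.5  183.3]
 [ -82.9  -34.   274.4]
 [ -78.9   38.3  276.2]
 [ -75.1   83.9  278.2]
 [ -74.8   84.6  280.7]] [[0.011, 1.0, 0.014], [0.621, -0.018, 0.783], [-0.784, -0.001, 0.621]]
scene L 125 [  4.2  64.4 149. ] [ -0.1  49.9 110.6] [ 14.8  80.1 188.1]
scene R 127 [  5.  -74.7 151.3] [  0.8 -88.7 110.2] [ 14.8 -59.8 189.4]
scene board 888 [[-87.4 -96.2  99. ]
 [-81.8 -94.  107. ]
 [-74.6 -38.1 225.4]
 [-72.4  73.6 278.7]
 [-71.8  82.7 289.8]] [[0.015, -0.17, -0.985], [-0.005, -0.985, 0.17], [1.0, -0.003, 0.015]]
top board 619 [[-120.   -87.7   88.1]
 [-106.8  -86.9   90.3]
 [ -84.6  -69.1  231.4]
 [ -79.4  -45.8  275.7]
 [ -75.8  -43.6  277.3]] [[0.006, 0.046, 0.999], [-0.078, 0.996, -0.045], [-0.997, -0.078, 0.01]]
```

View pics/w5.png

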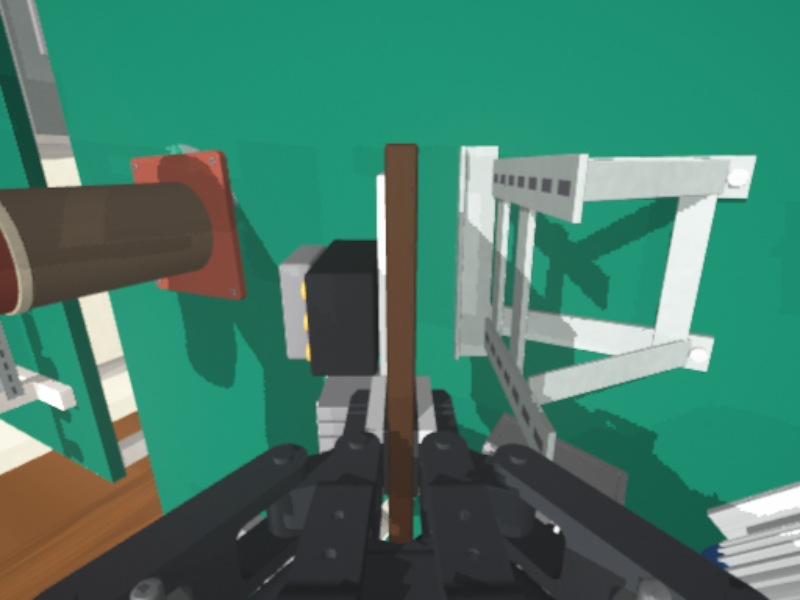

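View pics/s5.png

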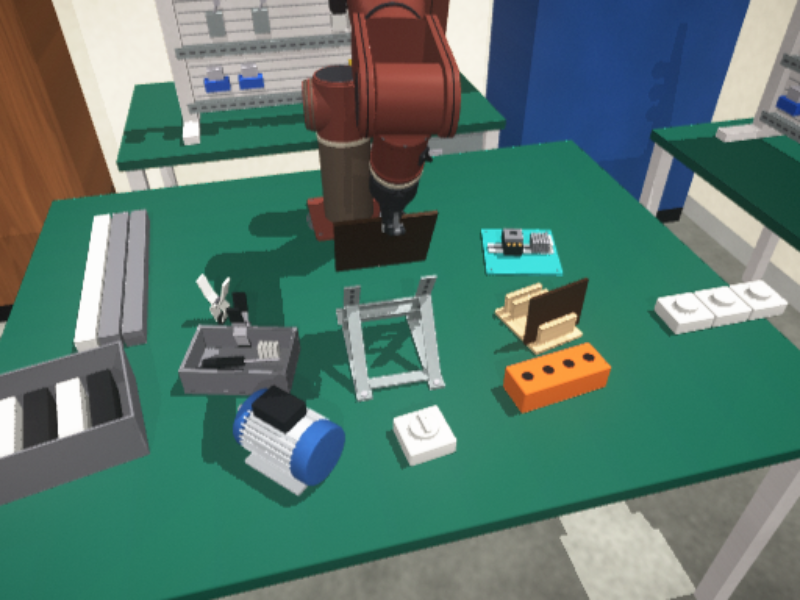

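The wrist view shows the board edge-on at column ~400, parallel to the two uprights at (540,185) and (520,390). In the rest frame the board still has to go about +74 mm in x, +4 mm in y and -85 mm in z.

Request:
send_rows(deltas=[0,0,-0.4,30,-2,0,0,0,0,-0.4,58,-4,15,0,0,0,-0.4,62,-4,40,0,0,0,-0.4,62,-4,60,0,0,0,-0.4,62,-4,60,0])

```text
time: 6.37
tool_pos: [556.6, -4.5, 207.6]
tcp_rot: [-3.017, 0.047, 0.823]
contact_force: [-1.7, 0.0, -4.0]
gripper_width: 0.081
```

```bash
cat > chk.py <<'E'
from h import *
import sys
o=get_obs();delta(rest(-16,2,200),MR,o)
s=snap("wrist",sys.argv[1]); C=cloud(s).reshape(-1,3); L=(C-O)@np.column_stack([xR,yR,zR])
col=s["image"].reshape(-1,3).astype(int)
br=(col[:,0]<125)&(col[:,0]>col[:,2]+8)&(col[:,0]>col[:,1]+4)
for nm,y0 in(("L",70),("R",-70)):
    m=(abs(L[:,1]-y0)<25)&(L[:,2]>110)&(L[:,2]<192)&(abs(L[:,0])<15)&~br; p=L[m]
    if len(p)>5: print(nm,len(p),np.median(p,0),p.min(0),p.max(0))
m=br&(abs(L[:,0]+20)<60)&(abs(L[:,1])<130)&(L[:,2]>60)&(L[:,2]<290)
p=L[m]; zt=np.percentile(p[:,2],90); print("ztop",zt); p=p[abs(p[:,2]-zt)<5]
print("board top",len(p)); print(np.percentile(p,[0,5,50,95,100],axis=0)); print(np.round(np.linalg.svd(p-p.mean(0),full_matrices=False)[2],3).tolist())
E
python3 chk.py w6
```

```text
rot [-0.1  0.5  0.4] shift [  2.5   6.3 -23. ] | t 6.37 pos [556.6  -4.5 207.6] F [-1.7  0.  -4. ] w 0.081
L 1238 [ -0.7  70.2 178. ] [ -1.3  53.9 110.6] [ 14.9  83.8 186.8]
ztop 211.26637279560416
board top 4533
[[-22.8 -24.7 206.5]
 [-22.1 -14.5 209.1]
 [-18.7  51.  210.3]
 [-15.3  92.6 211.5]
 [-14.6  96.4 215. ]]
[[0.006, -1.0, -0.013], [1.0, 0.006, -0.005], [0.006, -0.013, 1.0]]
```

View pics/w6.png

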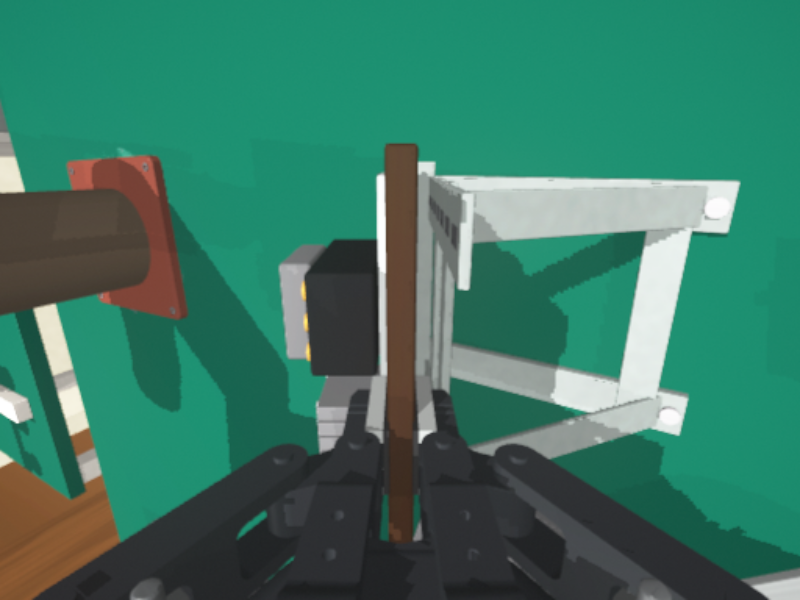

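Request:
send_rows(deltas=[0,0,0,3,3,5,0,0,0,0,6,6,10,0,0,0,0,8,7,14,0,0,0,0,8,7,14,0])

```text
time: 6.75
tool_pos: [557.8, -12.1, 194.0]
tcp_rot: [-3.019, 0.048, 0.817]
contact_force: [-0.3, -1.0, -3.9]
gripper_width: 0.082
```

```bash
python3 chk.py w7
```

```text
rot [-0.1  0.3  0.4] shift [ -5.6  -1.3 -34. ] | t 6.75 pos [557.8 -12.1 194. ] F [-0.3 -1.  -3.9] w 0.082
L 1308 [  0.3  69.7 181.5] [ -1.2  54.2 110. ] [ 15.   83.6 186.7]
R 9 [ -0.4 -82.2 139.3] [ -0.4 -86.  137.4] [ -0.3 -75.7 154. ]
ztop 200.21292465668367
board top 4548
[[-14.8 -32.4 196.5]
 [-14.1 -22.  198. ]
 [-10.6  43.5 199.2]
 [ -7.3  85.  200.5]
 [ -6.5  88.9 203.7]]
[[0.006, -1.0, -0.013], [1.0, 0.006, -0.002], [0.002, -0.013, 1.0]]
```

Request:
send_rows(deltas=[0,0,0,2,0,2,0,0,0,0,4,0,4,0,0,0,0,5.5,0,7,0,0,0,0,5.5,0,7,0])

```text
time: 7.13
tool_pos: [558.7, -12.0, 184.9]
tcp_rot: [-3.019, 0.049, 0.818]
contact_force: [0.1, 0.5, -4.6]
gripper_width: 0.08
```

```bash
python3 chk.py w8
```

```text
rot [-0.1  0.3  0.4] shift [-11.   -1.3 -41.4] | t 7.13 pos [558.7 -12.  184.9] F [ 0.1  0.5 -4.6] w 0.08
L 1405 [  1.2  68.8 184.3] [-15.   45.2 112.1] [ 15.  89. 192.]
R 127 [  2.  -56.4 155.9] [  0.6 -58.  141.2] [  3.5 -55.  166.6]
ztop 192.87553644612163
board top 4538
[[ -9.4 -32.6 187.9]
 [ -8.7 -22.  190.6]
 [ -5.2  43.8 191.8]
 [ -1.8  85.1 193.1]
 [ -1.1  89.  195.7]]
[[0.005, -1.0, -0.013], [1.0, 0.005, -0.015], [0.015, -0.013, 1.0]]
```

Request:
send_rows(deltas=[0,0,0,0.7,0,1,0,0,0,0,1,0,2,0,0,0,0,1,0,2,0])

```text
time: 7.43
tool_pos: [558.6, -11.9, 184.1]
tcp_rot: [-3.019, 0.049, 0.818]
contact_force: [-2.4, 0.5, 3.9]
gripper_width: 0.081
```

Request:
send_rows(deltas=[0,0,0,0,0,0,0.15,0,0,0,0,0,0,0.4,0,0,0,0,0,0,0.7,0,0,0,0,0,0,1,0,0,0,0,0,0,1])

```text
time: 7.85
tool_pos: [558.7, -11.9, 184.0]
tcp_rot: [-3.019, 0.049, 0.818]
contact_force: [0.4, -0.4, -0.0]
gripper_width: 0.716
```

```bash
python3 chk.py w9
```

```text
rot [-0.1  0.3  0.4] shift [-11.4  -1.2 -42.2] | t 7.85 pos [558.7 -11.9 184. ] F [ 0.4 -0.4 -0. ] w 0.716
L 1438 [  1.3  68.6 184.5] [-14.9  45.  110.6] [ 15.   90.9 190.3]
R 551 [  2.6 -59.1 115.8] [-15.  -82.9 110.1] [ 15.  -45.1 166.2]
ztop 190.02753738181994
board top 4575
[[ -8.8 -33.1 186.5]
 [ -8.4 -22.4 188.2]
 [ -4.9  43.6 189.3]
 [ -1.5  87.  190.2]
 [ -1.   90.9 191.4]]
[[0.004, -1.0, 0.003], [1.0, 0.004, 0.014], [0.014, -0.003, -1.0]]
```

View pics/w9.png

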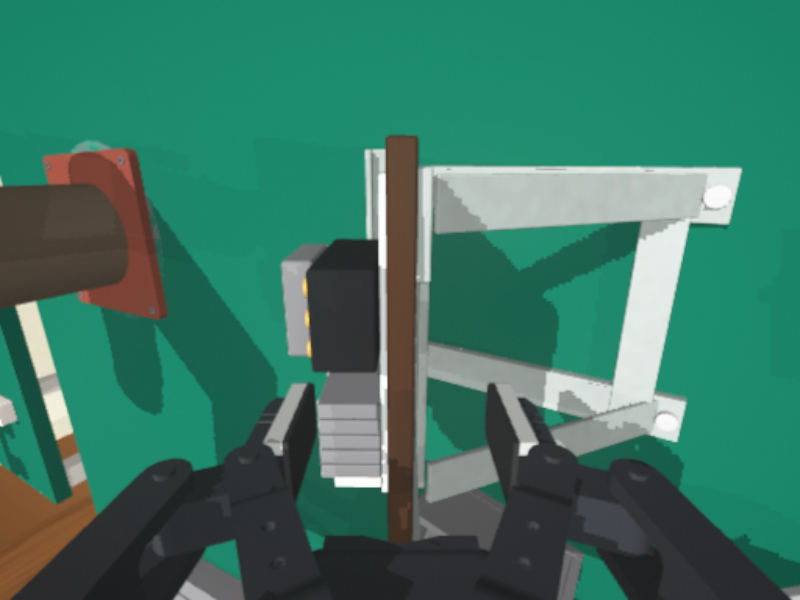

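The board has settled flat and square: its top edge is at z≈189 in the rest frame, its centre at y≈+1…2, and the gripper is unloaded. I'll back off along the uprights and go to the clamp.

Request:
send_rows(deltas=[0,0,0,0,0,-20,1,0,0,0,0,0,-50,1,0,0,0,0,0,-90,1,0,0,0,0,0,-110,1])

```text
time: 8.23
tool_pos: [615.9, -14.4, 282.7]
tcp_rot: [-3.021, 0.049, 0.812]
contact_force: [1.5, -0.4, 0.5]
gripper_width: 1.0
```

Run:
```python
from h import *
delta([463,-299,290],Rt(-16))
```

```text
rot [ 3.5 30.  13.8] shift [-128.3  289.5   64.4] | t 8.23 pos [615.9 -14.4 282.7] F [ 1.5 -0.4  0.5] w 1.0
```

Request:
send_rows(deltas=[3.5,30,13.8,-128,289,64,1,3.5,30,13.8,-128,289,64,1,3.5,30,13.8,-128,289,64,1,3.5,30,13.8,-128,289,64,1,3.5,30,13.8,-128,289,64,1])

```text
time: 8.65
tool_pos: [515.6, -199.7, 287.0]
tcp_rot: [3.11, -0.44, 0.011]
contact_force: [0.6, -0.4, 1.1]
gripper_width: 1.0
```

Run:
```python
from h import *
delta([463,-299,290],Rt(-16))
```

```text
rot [-0.  -0.4 -0.1] shift [-22.9 110.   -3.2] | t 8.65 pos [ 515.6 -199.7  287. ] F [ 0.6 -0.4  1.1] w 1.0
```

Request:
send_rows(deltas=[0,-0.4,0,-23,110,-3,1,0,-0.4,0,-23,110,-3,1,0,-0.4,0,-23,110,-3,1,0,-0.4,0,-23,110,-3,1])

```text
time: 8.98
tool_pos: [459.9, -303.8, 290.4]
tcp_rot: [3.107, -0.449, -0.0]
contact_force: [0.2, 0.3, 0.5]
gripper_width: 1.004
```

Run:
```python
from h import *
delta([463,-299,290],Rt(-16))
for c in("wrist","top","scene"):
    s=snap(c,c[0]+"10")
    for q in ["clamp_grip","clamp_mouth"]+(["board_center","board_front","rest"] if c!="wrist" else []):
        print(c,q,[(round(r["p"],2),np.array(r["location"])) for r in mark_of(s,q)][:3])
    C=cloud(s).reshape(-1,3);x,y,z=C.T
    for nm,m in (("clamp hi",(abs(x-463)<45)&(abs(y+299)<35)&(z>100)&(z<150)),("clamp mid",(abs(x-463)<45)&(abs(y+299)<35)&(z>66)&(z<100)),("rim",(abs(x-520)<110)&(abs(y+300)<140)&(z>56)&(z<64))):
        p=C[m]
        if len(p)<6: continue
        cc=p.mean(0); print(c,nm,len(p),cc,p.min(0),p.max(0)); print(np.round(np.linalg.svd(p-cc,full_matrices=False)[2],3).tolist())
```

```text
rot [ 0.2 -0.  -0.5] shift [ 1.6 -5.4  0.4] | t 8.98 pos [ 459.9 -303.8  290.4] F [0.2 0.3 0.5] w 1.004
wrist clamp_grip [(0.91, array([ 362.9, -339.5,   98.2])), (0.63, array([ 462.1, -296. ,  113.7]))]
wrist clamp_mouth [(0.88, array([ 464.7, -298.4,   24.7])), (0.72, array([ 368.4, -344.9,    9.7])), (0.49, array([ 522.6, -303.2,    1.5]))]
wrist clamp hi 540 [ 462.7 -295.3  120. ] [ 433.2 -316.2  100.1] [ 491.2 -277.   129.9]
[[-0.963, 0.27, 0.004], [-0.063, -0.241, 0.968], [-0.262, -0.932, -0.25]]
wrist clamp mid 571 [ 462.5 -295.5   79.8] [ 444.9 -313.6   66.2] [ 483.8 -278.9  100. ]
[[-0.916, 0.4, 0.027], [-0.145, -0.266, -0.953], [0.374, 0.877, -0.301]]
wrist rim 2914 [ 531.8 -290.6   59.7] [ 435.1 -415.5   56. ] [ 612.4 -189.6   64. ]
[[-0.254, -0.967, 0.001], [-0.967, 0.254, 0.002], [0.002, 0.0, 1.0]]
top clamp_grip [(0.64, array([ 464.5, -295.9,  114.6])), (0.56, array([ 362.4, -347.1,   99.8]))]
top clamp_mouth [(0.64, array([ 462.1, -298.4,   23.1]))]
top board_center [(0.91, array([527. , -11.9, 132.3])), (0.68, array([278.1, 379.2,   7.6]))]
top board_front [(0.68, arr
[... 843 characters left out ...]
cene board_front [(0.87, array([486.2,  12.4, 159.3])), (0.75, array([271.5, 355.1,  59.9])), (0.22, array([ 754.9, -234.6,    3.3]))]
scene rest [(0.74, array([485.5, -13.7,  44.1])), (0.55, array([ 525.8, -302.2,    0.2]))]
scene clamp hi 144 [ 463.5 -298.6  115.7] [ 435.9 -319.   100.4] [ 493.7 -280.7  130.6]
[[0.963, -0.265, 0.056], [0.026, -0.113, -0.993], [0.27, 0.958, -0.102]]
scene clamp mid 102 [ 468.2 -296.4   83.9] [ 444.4 -316.5   66.1] [ 487.8 -282.2   99.4]
[[0.863, -0.499, 0.078], [0.147, 0.1, -0.984], [0.484, 0.861, 0.159]]
scene rim 476 [ 531.4 -307.1   58.9] [ 436.8 -417.9   56. ] [ 616.1 -194.8   63.9]
[[0.294, 0.956, 0.001], [0.956, -0.294, -0.001], [-0.001, 0.001, -1.0]]
```

View pics/w10.png

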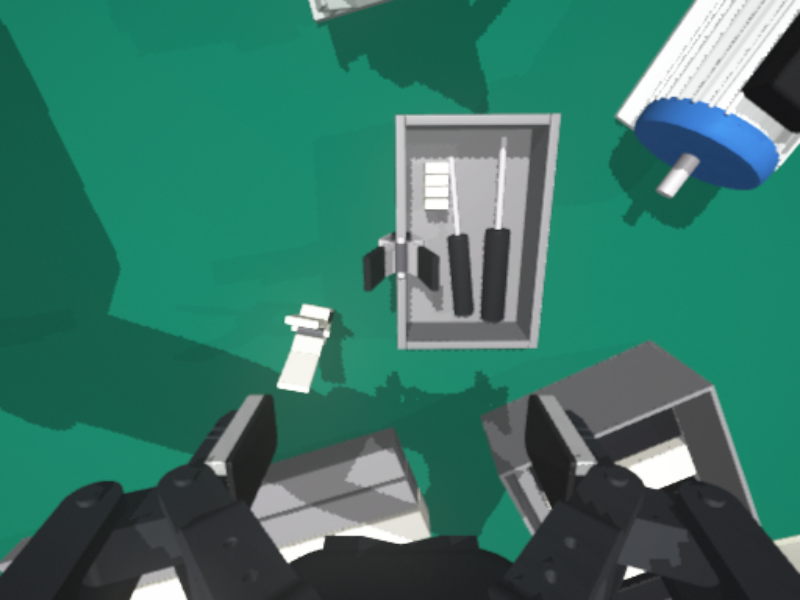

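View pics/s10.png

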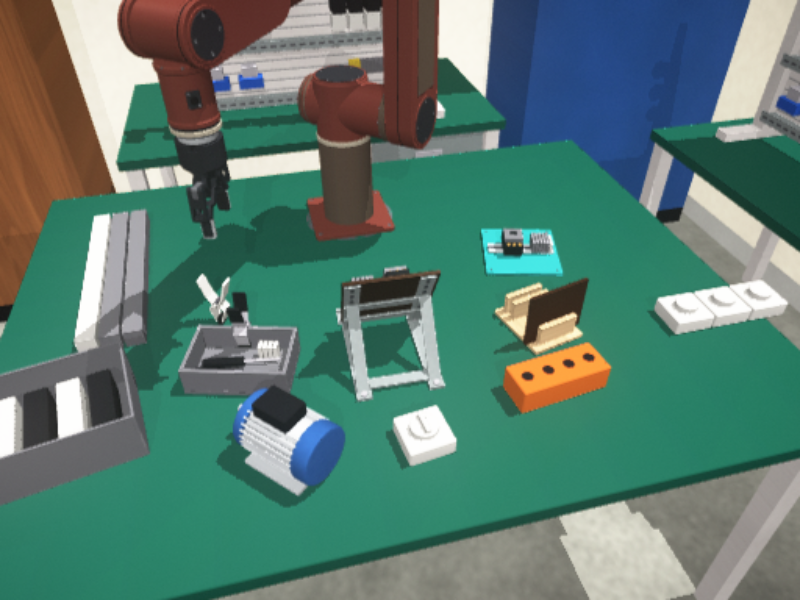

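The wrist view shows the black-handled clamp on the tray's left rim at pixel (402,258). The white one at (305,345) is the decoy. Wrist depth puts the handles' centre at (462.3,-296.8), with the closing line heading about -15°. The scene view shows the board standing on the stand.

Run:
```python
from h import *
delta([462.3,-296.8,160],Rt(-15)); delta([462.3,-296.8,92],Rt(-15))
```

```text
rot [-0.   0.  -1.1] shift [ -1.3  -1.7 129.8] | t 9.73 pos [ 463.  -298.8  289.8] F [ 0.   0.3 -0.1] w 0.997
rot [-0.   0.  -1.1] shift [ -1.3  -1.7 197.8] | t 9.73 pos [ 463.  -298.8  289.8] F [ 0.   0.3 -0.1] w 0.997
```

Request:
send_rows(deltas=[0,0,-1.1,-1,-2,40,1,0,0,-1.1,-1,-2,80,1,0,0,-1.1,-1,-2,120,1,0,0,-1.1,-1,-2,130,1,0,0,-1.1,-1,-2,130,1], grip_force=60)

```text
time: 10.15
tool_pos: [460.4, -294.7, 156.0]
tcp_rot: [-3.11, 0.41, 0.011]
contact_force: [-0.2, 0.4, 0.2]
gripper_width: 1.003
```

Run:
```python
from h import *
delta([462.3,-296.8,92],Rt(-15))
s=snap("wrist","w11")
C=cloud(s).reshape(-1,3);x,y,z=C.T
m=(abs(x-463)<45)&(abs(y+299)<35)&(z>100)&(z<150);p=C[m];print(p.min(0),p.max(0),(p.min(0)+p.max(0))/2)
```

```text
rot [-0.2  0.4 -0. ] shift [ 2.9  1.8 64. ] | t 10.15 pos [ 460.4 -294.7  156. ] F [-0.2  0.4  0.2] w 1.003
[ 433.1 -315.4  100. ] [ 491.2 -276.5  129.8] [ 462.2 -295.9  114.9]
```

View pics/w11.png

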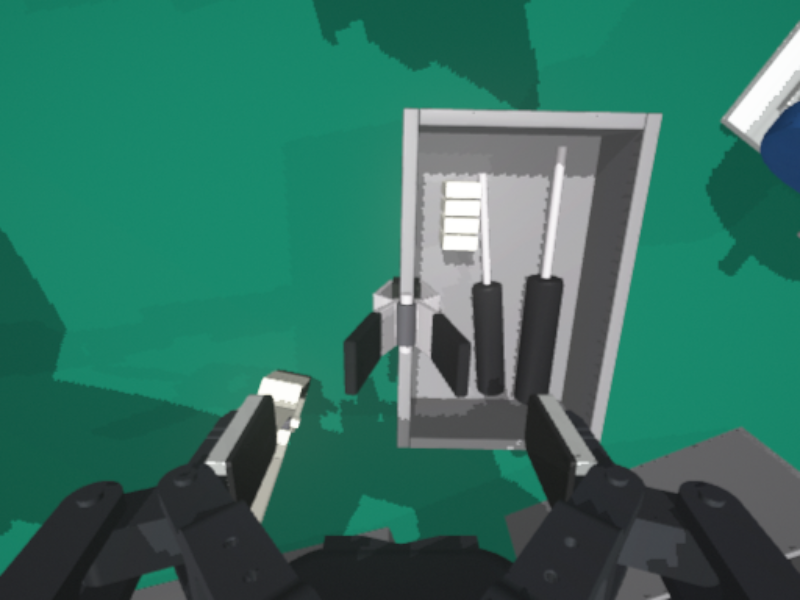

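Run:
```python
from h import *
for n in("w10","s10","t10","w11"):
    s=dict(np.load(n+".npz"));C=cloud(s).reshape(-1,3);x,y,z=C.T
    m=(abs(x-365)<60)&(abs(y+335)<70)&(z>80)&(z<180)&(x<425);p=C[m]
    if len(p): print(n,len(p),p.min(0),p.max(0))
delta([462.5,-296.3,92],Rt(-15))
```

```text
w10 603 [ 338.1 -374.9   80.1] [ 387.8 -307.9  115.3]
s10 115 [ 341.3 -377.3   80.3] [ 392.4 -311.8  115.5]
t10 34 [ 349.1 -371.    80.1] [ 363.4 -359.1  116.1]
w11 742 [ 356.1 -372.7   80. ] [ 422.5 -269.6  180. ]
rot [-0.1  0.1 -0. ] shift [ 0.6  0.1 67.3] | t 10.2 pos [ 462.1 -296.2  159.3] F [ 0.  -0.7  1. ] w 1.003
```

Clear of the decoy. Descend and squeeze.

Request:
send_rows(deltas=[0,0,0,0.5,0,35,1,0,0,0,0.5,0,60,1,0,0,0,0.5,0,67,1,0,0,0,0.5,0,67,0.8,0,0,0,0.5,0,67,0], grip_force=60)

```text
time: 10.62
tool_pos: [463.8, -297.4, 94.9]
tcp_rot: [3.114, -0.41, 0.001]
contact_force: [-0.3, -0.2, 0.0]
gripper_width: 0.747
```

Request:
send_rows(deltas=[0,0,0,0,0,0,0,0,0,0,0,0,0,0,0,0,0,0,0,0,0,0,0,0,0,0,0,0,0,0,0,0,0,0,0])

```text
time: 11.03
tool_pos: [467.3, -300.5, 101.9]
tcp_rot: [3.108, -0.409, 0.014]
contact_force: [-4.2, 1.9, 19.1]
gripper_width: 0.303
```

Run:
```python
from h import *
delta([462.5,-296.3,92],Rt(-15))
s=snap("wrist","w12")
```

```text
rot [ 0.3 -0.6  0. ] shift [-5.8 -2.9  9.8] | t 11.03 pos [ 467.3 -300.5  101.9] F [-4.2  1.9 19.1] w 0.303
```

View pics/w12.png

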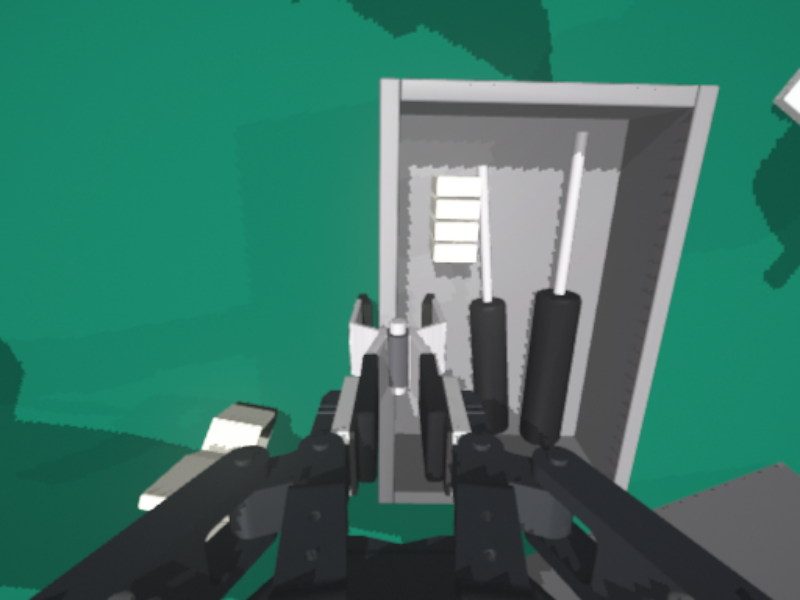

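Handles are squeezed parallel and the jaws are open, clear of the wall. Lifting straight up.

Request:
send_rows(deltas=[0,0,0,0,0,-10,0,0,0,0,0,0,-25,0,0,0,0,0,0,-50,0,0,0,0,0,0,-85,0,0,0,0,0,0,-120,0])

```text
time: 11.5
tool_pos: [466.3, -299.6, 224.7]
tcp_rot: [3.108, -0.409, 0.015]
contact_force: [0.2, 0.5, -1.3]
gripper_width: 0.305
```

Request:
send_rows(deltas=[0,0,0,0,0,-40,0,0,0,0,0,0,-80,0,0,0,0,0,0,-95,0,0,0,0,0,0,-95,0])

```text
time: 11.83
tool_pos: [467.7, -300.6, 328.8]
tcp_rot: [3.1, -0.408, 0.033]
contact_force: [0.4, -0.2, -0.8]
gripper_width: 0.304
```

Run:
```python
from h import *
o=get_obs(); A=R.from_rotvec(o["tcp_rot"]).as_matrix()
print(o["time"],o["tool_pos"],o["contact_force"],o["gripper_width"])
for c in("wrist","scene","top"):
    s=snap(c,c[0]+"13")
    for q in ["clamp_grip","clamp_mouth"]:
        print(c,q,[(round(r["p"],2),np.array(r["location"]),A.T@(np.array(r["location"])-o["tool_pos"])) for r in mark_of(s,q)][:3])
    T=(cloud(s).reshape(-1,3)-o["tool_pos"])@A
    m=(abs(T[:,0])<40)&(abs(T[:,1])<25)&(T[:,2]>5)&(T[:,2]<100);p=T[m]
    if len(p): print(len(p),np.percentile(p,[0,2,50,98,100],axis=0))
```

```text
11.8333 [ 467.7 -300.6  328.8] [ 0.4 -0.2 -0.8] 0.3041172477494001
wrist clamp_grip [(0.83, array([ 471.8, -301.2,  340.9]), array([  4.4,  -0.4, -12.1])), (0.77, array([ 363.7, -341.1,  101.5]), array([-95.2,  63.4, 225.9]))]
wrist clamp_mouth [(0.8, array([ 365. , -346.8,   11.2]), array([-94.5,  67.5, 316.3]))]
2534 [[-23.7 -19.8   5. ]
 [-22.5 -18.1   7.6]
 [ -1.3  -9.9  32. ]
 [ 19.2   9.9  74.5]
 [ 20.6  14.8  86.7]]
scene clamp_grip [(0.68, array([ 463.6, -302.4,  330.1]), array([-3.4,  2.8, -1.4])), (0.64, array([ 363. , -343.6,  105.4]), array([-95.1,  66. , 222. ]))]
scene clamp_mouth [(0.87, array([ 464.3, -298.3,  242. ]), array([-5.9, -2.4, 86.6])), (0.51, array([ 364.6, -341.2,    8.8]), array([-96.4,  62.2, 318.6]))]
372 [[-28.1 -17.7   5.1]
 [-23.4 -15.6   7.9]
 [ 10.8  -5.7  50.8]
 [ 19.9  10.7  93.7]
 [ 20.8  16.2  95.5]]
top clamp_grip [(0.6, array([ 465.9, -297.4,  326. ]), array([-2.6, -2.7,  2.7])), (0.59, array([ 357.8, -344.1,   98. ]), array([-100.2,   67.8,  229.3]))]
top clamp_mouth [(0.49, array([ 461.5, -295.3,  237.4]), array([-9.4, -4.6, 91.1]))]
204 [[-29.5 -22.2   5.6]
 [-29.1 -20.1   6.5]
 [ -3.6 -15.8  44.4]
 [ 13.7  -4.2  92.5]
 [ 15.2  -2.6  95.2]]
```

View pics/s13.png

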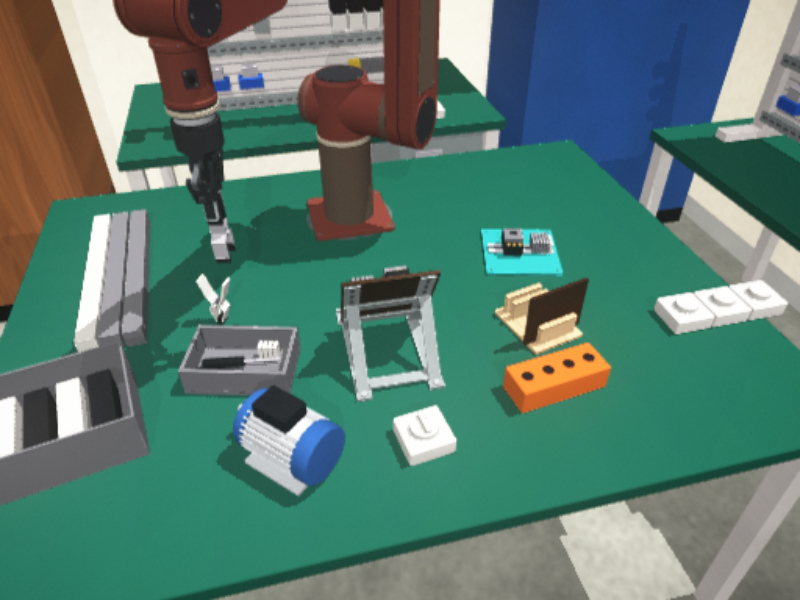

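View pics/w13.png

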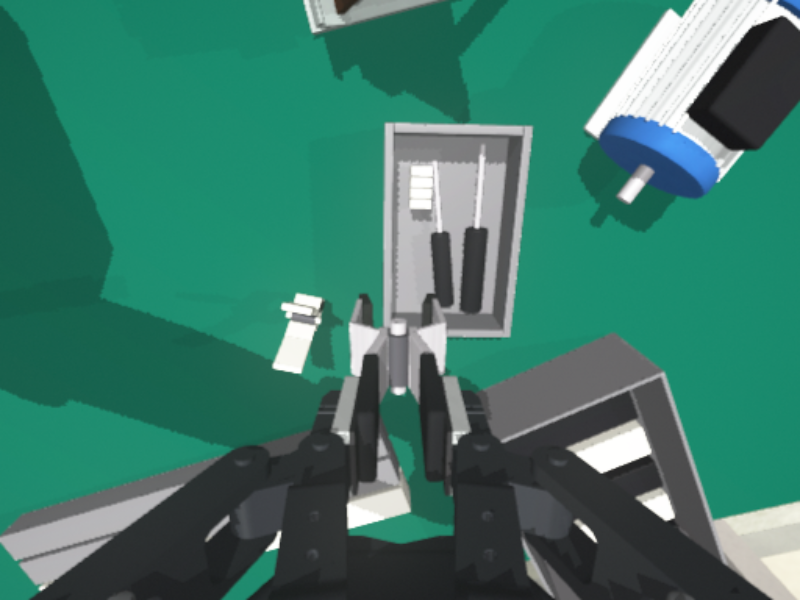

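The clamp is held symmetrically with its jaws open; the jaw ends sit about 95 mm beyond the TCP. Next it goes above post_b, the nearer upright.

Run:
```python
from h import *
print(rest(-2,-72,320)); delta(rest(-2,-72,320),MR)
```

```text
[639.4 -88.  323.1]
rot [ -3.1 -30.3 -12.6] shift [ 114.  -248.4   -5. ] | t 12.28 pos [ 465.1 -298.5  318.3] F [-0.3 -0.5 -1.3] w 0.308
```

Request:
send_rows(deltas=[-3.1,-30.3,-12.6,60,-130,-40,0,-3.1,-30.3,-12.6,114,-248,-40,0,-3.1,-30.3,-12.6,114,-248,-40,0,-3.1,-30.3,-12.6,114,-248,-40,0,-3.1,-30.3,-12.6,114,-248,-40,0])

```text
time: 12.7
tool_pos: [597.5, -138.3, 348.8]
tcp_rot: [-3.023, 0.054, 0.821]
contact_force: [2.0, -0.3, -1.4]
gripper_width: 0.303
```

Run:
```python
from h import *
delta(rest(-2,-72,320),MR); print(get_obs()["joint_pos"])
```

```text
rot [0.1 0.4 0.1] shift [ 47.5 -51.8   1.8] | t 12.7 pos [ 597.5 -138.3  348.8] F [ 2.  -0.3 -1.4] w 0.303
[-0.3  0.6  0.9 -0.2  2.1 -0.3]
```

Request:
send_rows(deltas=[0,0.4,0,30,-30,0,0,0,0.4,0,47,-52,0,0,0,0.4,0,47,-52,2,0,0,0.4,0,47,-52,2,0])

```text
time: 13.03
tool_pos: [639.3, -85.7, 319.6]
tcp_rot: [-3.024, 0.049, 0.817]
contact_force: [-0.8, 0.2, -0.7]
gripper_width: 0.304
```

```bash
cat > chk2.py <<'E'
from h import *
import sys
o=get_obs();A=R.from_rotvec(o["tcp_rot"]).as_matrix()
delta(rest(-2,-72,246),MR,o)
B=np.column_stack([xR,yR,zR])
s=snap("wrist",sys.argv[1]); C=cloud(s).reshape(-1,3); L=(C-O)@B; T=(C-o["tool_pos"])@A
col=s["image"].reshape(-1,3).astype(int)
br=(col[:,0]<125)&(col[:,0]>col[:,2]+8)&(col[:,0]>col[:,1]+4)
m=br&(abs(L[:,0]+4)<8)&(abs(L[:,1])<110)&(abs(L[:,2]-189)<6); p=L[m]
print("board top in rest",len(p)); 
if len(p): print(np.percentile(p,[0,5,50,95,100],axis=0))
m=(T[:,2]>5)&(T[:,2]<100)&(abs(T[:,0])<30)&(abs(T[:,1])<25)&(L[:,2]>193)
p=L[m]
if len(p): print("clamp in rest",len(p)); print(np.percentile(p,[0,2,50,98,100],axis=0)); print("tool",np.percentile(T[m],[0,2,98,100],axis=0))
q=p[abs(T[m][:,2]-30)<12]
if len(q): print("coil-level x",q.min(0),q.max(0))
for nm,y0 in(("L",70),("R",-70)):
    m=(abs(L[:,1]-y0)<25)&(L[:,2]>110)&(L[:,2]<188)&(abs(L[:,0]-3)<8)&~br; p=L[m]
    if len(p)>5: print(nm,len(p),np.median(p,0),p.min(0),p.max(0))
E
python3 chk2.py w14
python3 - <<'E'
from h import *
snap("scene","s14")
E
```

```text
rot [0.1 0.2 0.3] shift [-1.3  2.1 70.9] | t 13.03 pos [639.3 -85.7 319.6] F [-0.8  0.2 -0.7] w 0.304
board top in rest 1546
[[ -8.7 -83.4 186.9]
 [ -8.  -70.8 188.2]
 [ -4.5  14.5 189.4]
 [ -1.5  83.1 190.6]
 [ -1.1  89.8 191.6]]
clamp in rest 2530
[[-23.7 -84.7 231.1]
 [-22.7 -79.6 242.6]
 [ -1.4 -59.8 284.9]
 [ 19.1 -51.6 309.3]
 [ 20.4 -50.  311.7]]
tool [[-23.1 -19.8   5. ]
 [-22.  -18.2   7.5]
 [ 19.8   9.8  74.1]
 [ 21.   14.9  85.7]]
coil-level x [-23.4 -84.7 274.7] [ 19.7 -50.  298.8]
L 289 [  2.   67.1 184.4] [ -4.5  49.6 110.3] [ 11.   90.8 187.9]
R 194 [  1.9 -64.7 184.5] [ -0.4 -84.8 110.7] [ 11.  -45.8 187.3]
```

View pics/w14.png

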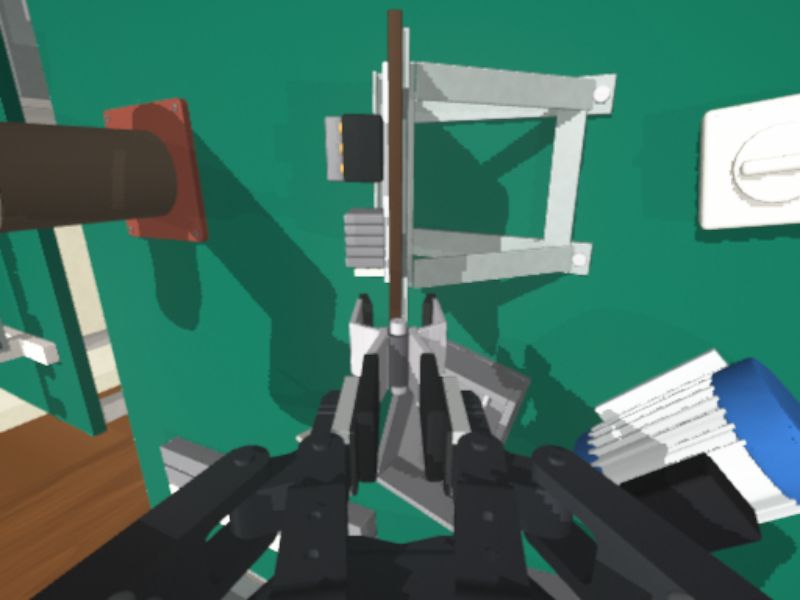

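View pics/s14.png

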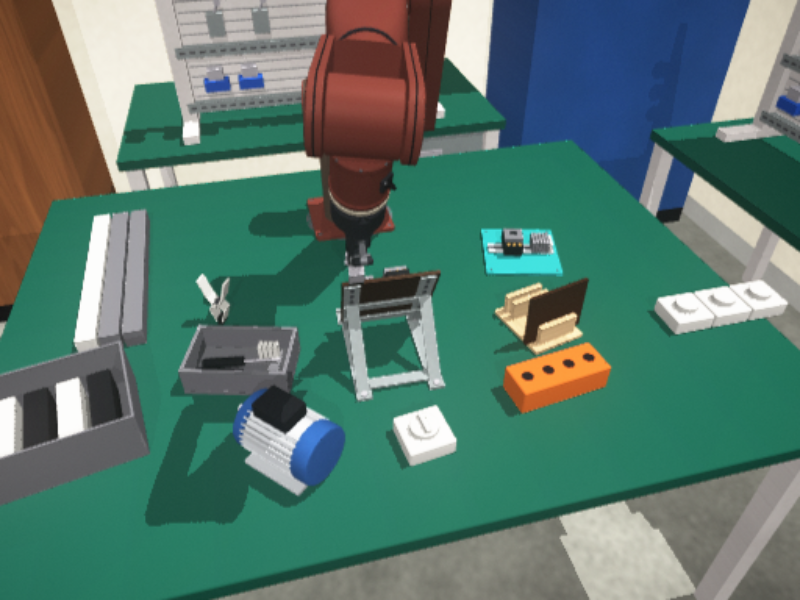

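The clamp straddles the board and upright line: its centre is at x≈-1.6 against -2.5 for the sandwich, and its y is on post_b. I'll descend along the upright and watch the force.

Request:
send_rows(deltas=[0,0.2,0.2,-1,1,15,0,0,0.2,0.2,-1,1,28,0,0,0.2,0.2,-1,1,40,0,0,0.2,0.2,-1,1,50,0,0,0.2,0.2,-1,1,50,0])

```text
time: 13.55
tool_pos: [611.1, -89.9, 279.7]
tcp_rot: [-3.026, 0.064, 0.808]
contact_force: [-0.3, -0.0, -1.1]
gripper_width: 0.303
```

```bash
python3 chk2.py w15
python3 - <<'E'
from h import *
snap("scene","s15")
E
```

```text
rot [ 0.  -0.1 -0.2] shift [ 2.7 -3.  22.3] | t 13.55 pos [611.1 -89.9 279.7] F [-0.3 -0.  -1.1] w 0.303
board top in rest 2006
[[ -8.6 -71.1 186.7]
 [ -8.  -60.1 188.1]
 [ -4.7  15.2 189.3]
 [ -1.4  70.3 190.5]
 [ -1.4  75.7 191.7]]
clamp in rest 2486
[[-27.7 -89.6 193.1]
 [-26.6 -84.7 197.4]
 [ -5.4 -65.2 236.9]
 [ 15.2 -56.8 261. ]
 [ 16.4 -54.9 263.3]]
tool [[-23.1 -20.    5. ]
 [-22.  -18.1   7.3]
 [ 19.8   9.7  70.9]
 [ 21.   14.7  75.2]]
coil-level x [-27.5 -89.6 226.3] [ 16.  -54.9 250.3]
L 393 [  1.6  63.1 184.1] [ -0.7  53.  111.1] [ 11.   80.2 187. ]
R 200 [  2.1 -62.6 183.4] [ -0.6 -83.2 113.9] [ 10.7 -49.6 188. ]
```

View pics/w15.png

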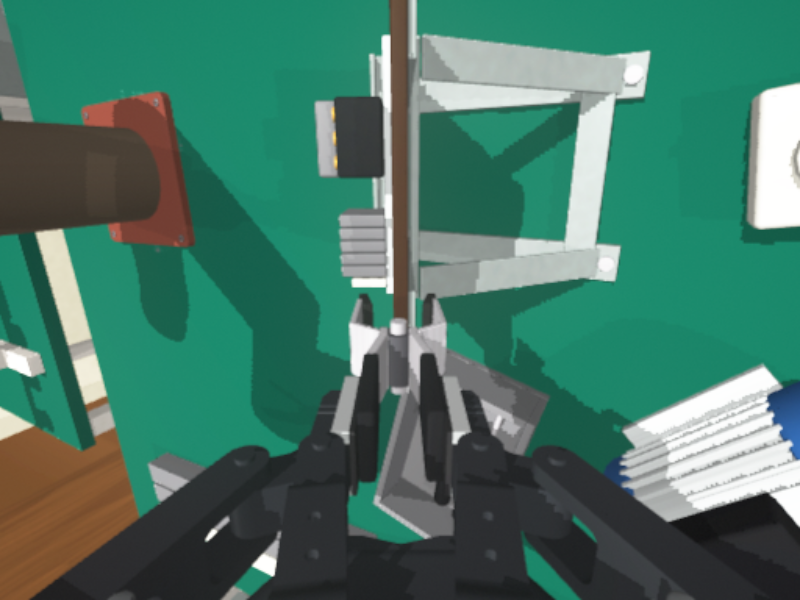

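Request:
send_rows(deltas=[0,0,0,3,-3,5,0,0,0,0,3,-3,10,0,0,0,0,3,-3,16,0,0,0,0,3,-3,21,0,0,0,0,3,-3,21,0])

```text
time: 14.07
tool_pos: [603.9, -86.2, 260.3]
tcp_rot: [-3.027, 0.063, 0.808]
contact_force: [-0.0, -0.2, -1.8]
gripper_width: 0.306
```

```bash
python3 chk2.py w16
python3 - <<'E'
from h import *
B=np.column_stack([xR,yR,zR])
for c in("scene","top"):
    s=snap(c,c[0]+"16")
    for q in["clamp_mouth","clamp_grip"]: print(c,q,[(round(r["p"],2),(np.array(r["location"])-O)@B) for r in mark_of(s,q)][:2])
s=dict(np.load("s16.npz")); p=proj(s,rest(0,-70,190)); u,v=p.astype(int); im=s["image"][max(v-70,0):v+70,u-90:u+90,::-1]
cv2.imwrite("pics/s16c.png",cv2.resize(im,(720,560),interpolation=cv2.INTER_CUBIC))
E
```

```text
rot [ 0.1 -0.1 -0.2] shift [-0.6  0.5  1.8] | t 14.07 pos [603.9 -86.2 260.3] F [-0.  -0.2 -1.8] w 0.306
board top in rest 2205
[[ -8.6 -64.  186.9]
 [ -8.1 -50.4 188.1]
 [ -4.8  16.8 189.3]
 [ -1.4  68.  190.4]
 [ -1.1  73.  191.5]]
clamp in rest 2146
[[-24.4 -86.4 193.3]
 [-23.4 -81.5 201.3]
 [ -2.1 -62.8 218.4]
 [ 18.7 -52.8 240.7]
 [ 19.7 -51.7 242.7]]
tool [[-23.1 -19.9   5.1]
 [-22.1 -18.7   7. ]
 [ 19.9  10.   46.5]
 [ 21.   14.9  54.5]]
coil-level x [-24.2 -86.4 205.7] [ 18.9 -51.7 229.8]
L 418 [  1.6  62.  184.1] [ -1.   49.5 113.2] [ 10.5  80.1 187.9]
R 222 [  2.8 -57.7 158.1] [ -0.6 -83.1 111.2] [ 11.  -48.7 187.8]
scene clamp_mouth [(0.64, array([ -5.8, -71.8, 171.6])), (0.64, array([ -77.6, -335.3,  -82.7]))]
scene clamp_grip [(0.71, array([-121.1, -336.3,   -5.2])), (0.65, array([ -3.2, -73.6, 260.5]))]
top clamp_mouth [(0.7, array([ -79.7, -335.3,  -86.6])), (0.17, array([  63.5, -291.4,  -13.6]))]
top clamp_grip [(0.61, array([-123.7, -341.4,   -9.5]))]
```

View pics/w16.png

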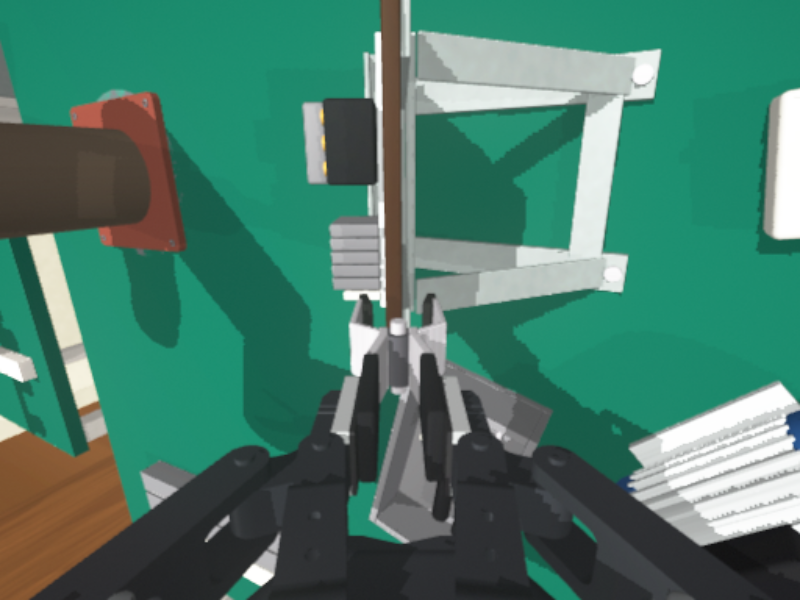

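View pics/s16c.png

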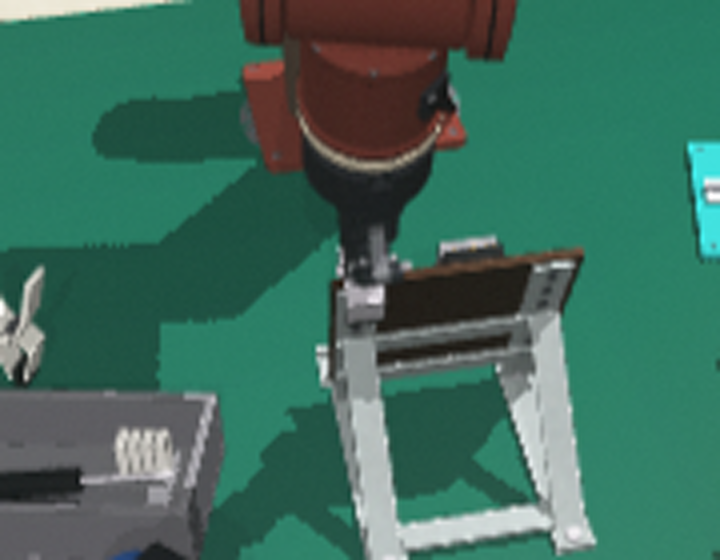

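Request:
send_rows(deltas=[0,0,0,-0.5,0,3,0,0,0,0,-0.5,0,6,0,0,0,0,-0.5,0,9,0,0,0,0,-0.5,0,9,0])

```text
time: 14.75
tool_pos: [599.5, -86.1, 253.5]
tcp_rot: [-3.028, 0.063, 0.806]
contact_force: [-0.5, -0.9, -1.8]
gripper_width: 0.303
```

```bash
python3 chk2.py w17 | head -12
python3 - <<'E'
from h import *
B=np.column_stack([xR,yR,zR])
for c in("scene",):
    s=snap(c,c[0]+"17")
    for q in["clamp_mouth","clamp_grip"]: print(c,q,[(round(r["p"],2),(np.array(r["location"])-O)@B) for r in mark_of(s,q)][:2])
L=(cloud(s).reshape(-1,3)-O)@B
m=(abs(L[:,1]+74)<25)&(L[:,0]>12)&(L[:,0]<35)&(L[:,2]>120)&(L[:,2]<260);p=L[m]; print(len(p),p.min(0),p.max(0)); print(np.histogram(p[:,2],bins=np.arange(120,261,10)))
E
```

```text
rot [ 0.1 -0.2 -0.2] shift [-0.2  0.4 -6.2] | t 14.75 pos [599.5 -86.1 253.5] F [-0.5 -0.9 -1.8] w 0.303
board top in rest 2307
[[ -8.6 -61.1 186.4]
 [ -8.1 -48.5 188.1]
 [ -4.7  17.7 189.3]
 [ -1.4  65.7 190.4]
 [ -1.   70.3 191.5]]
clamp in rest 2104
[[-24.8 -86.2 194. ]
 [-23.7 -81.6 197.1]
 [ -2.5 -63.2 210.4]
 [ 18.2 -52.7 232.9]
scene clamp_mouth [(0.85, array([ -73.4, -336.3,  -85.6])), (0.56, array([ 264.5, -213.4,  100.6]))]
scene clamp_grip [(0.84, array([-123. , -338.8,   -5.2])), (0.49, array([ -1.7, -74. , 254.2]))]
94 [ 12.1 -85.8 152.7] [ 21.6 -59.1 259.2]
(array([ 0,  0,  0, 10, 10, 10, 13, 21, 22,  0,  0,  2,  2,  4]), array([120, 130, 140, 150, 160, 170, 180, 190, 200, 210, 220, 230, 240,
       250, 260]))
```

By the scene depth the back jaw now ends at rest z≈152, which puts the pad middle at ≈159, and it is centred at y≈-72.5. Letting it close now.

Request:
send_rows(deltas=[0,0,0,0,0,0,0.4,0,0,0,0,0,0,0.55,0,0,0,0,0,0,0.7,0,0,0,0,0,0,0.9,0,0,0,0,0,0,1])

```text
time: 15.37
tool_pos: [600.1, -86.2, 254.7]
tcp_rot: [-3.029, 0.063, 0.803]
contact_force: [-0.2, 0.4, 0.2]
gripper_width: 0.942
```

Request:
send_rows(deltas=[0,0,0,0,0,0,1,0,0,0,0,0,0,1,0,0,0,0,0,0,1])

```text
time: 15.62
tool_pos: [600.2, -86.2, 254.8]
tcp_rot: [-3.029, 0.063, 0.803]
contact_force: [0.2, -0.3, 0.9]
gripper_width: 1.003
```

```bash
python3 chk2.py w18
```

```text
rot [ 0.1 -0.3 -0.2] shift [-0.1  0.3 -4.8] | t 15.62 pos [600.2 -86.2 254.8] F [ 0.2 -0.3  0.9] w 1.003
board top in rest 2331
[[ -8.6 -62.9 186.8]
 [ -8.1 -51.8 188.2]
 [ -4.8  16.4 189.3]
 [ -1.4  65.8 190.4]
 [ -0.9  70.7 191.8]]
clamp in rest 2328
[[-22.1 -86.7 193.1]
 [-20.3 -81.8 200. ]
 [ -1.9 -63.6 218.2]
 [ 15.9 -53.4 235.1]
 [ 18.  -51.9 236.3]]
tool [[-20.5 -19.9   5. ]
 [-18.7 -18.4   6.1]
 [ 17.5  10.2  41.3]
 [ 19.6  15.   48. ]]
coil-level x [-22.1 -86.7 199.5] [ 17.9 -51.9 223.2]
L 455 [  1.9  61.4 183.8] [ -1.2  53.2 110.8] [ 11.   79.9 188. ]
R 371 [  5.  -57.3 174.9] [ -0.2 -70.3 110.7] [ 10.9 -55.2 186.8]
```

View pics/w18.png

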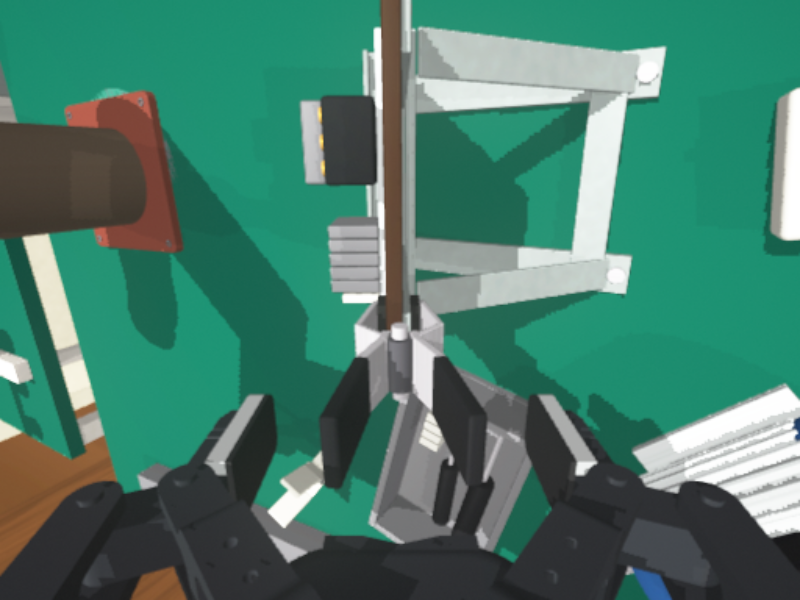

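The jaws have closed on the board and upright, and the open fingers stand clear of the handles. I'll retreat along the tool axis and check.

Request:
send_rows(deltas=[0,0,0,0,0,-15,1,0,0,0,0,0,-35,1,0,0,0,0,0,-65,1,0,0,0,0,0,-90,1,0,0,0,0,0,-100,1])

```text
time: 16.08
tool_pos: [651.0, -88.1, 345.3]
tcp_rot: [-3.032, 0.063, 0.796]
contact_force: [-0.3, -0.7, 0.8]
gripper_width: 0.999
```

```bash
python3 chk2.py w19
python3 - <<'E'
from h import *
B=np.column_stack([xR,yR,zR]); print(get_obs()["time"])
for c in("wrist","scene","top"):
    s=snap(c,c[0]+"19")
    for q in["clamp_mouth","clamp_grip","board_center","board_front"]: print(c,q,[(round(r["p"],2),(np.array(r["location"])-O)@B) for r in mark_of(s,q)][:3])
    L=(cloud(s).reshape(-1,3)-O)@B
    m=(abs(L[:,1]+74)<22)&(L[:,0]>8)&(L[:,0]<40)&(L[:,2]>120)&(L[:,2]<290);p=L[m]
    if len(p): print("back half",len(p),p.min(0),p.max(0))
    m=(abs(L[:,1]+74)<22)&(L[:,0]>-45)&(L[:,0]<40)&(L[:,2]>230)&(L[:,2]<290);p=L[m]
    if len(p): print("handles",len(p),p.min(0),p.max(0))
    for q in ["blank_center","button_box","motor","switch"]: print(q,[np.array(r["location"]) for r in mark_of(s,q)][:1])
E
```

```text
rot [ 0.1 -0.6 -0.2] shift [-0.   0.2 99. ] | t 16.08 pos [651.  -88.1 345.3] F [-0.3 -0.7  0.8] w 0.999
board top in rest 1155
[[ -8.6 -60.4 186.6]
 [ -8.1 -48.8 188.1]
 [ -4.8  23.1 189.3]
 [ -1.5  83.9 190.5]
 [ -1.2  90.2 191.5]]
clamp in rest 944
[[-25.8 -83.4 244.9]
 [-25.1 -82.3 247.2]
 [ 13.2 -68.1 269.4]
 [ 23.1 -57.4 274.5]
 [ 23.7 -57.  275.3]]
tool [[-23.5 -14.9  69.5]
 [-22.8 -14.5  70.4]
 [ 25.4  10.5  97.8]
 [ 25.9  11.7 100. ]]
L 219 [  1.8  66.1 184.7] [ -1.1  52.1 111.9] [ 10.5  84.1 188. ]
R 112 [  5.3 -57.2 174.9] [  0.6 -65.1 114.5] [ 10.9 -55.4 186.5]
16.1333
wrist clamp_mouth [(0.71, array([ -72.8, -339. ,  -82.1])), (0.64, array([  0.6, -71.4, 169.9]))]
wrist clamp_grip [(0.81, array([  1. , -69.7, 259.8])), (0.63, array([-118.4, -336.7,   -6.4]))]
wrist board_center [(0.73, array([-4.8, -1.7, 94.8])), (0.68, array([ 268.6, -214.2,  103. ]))]
wrist board_front [(0.82, array([-54.5,  19.8,  93. ])), (0.4, array([  64.9, -292.2,  -10.6]))]
back half 802 [  8.  -83.4 159.8] [ 24.  -55.8 275. ]
handles 1184 [-25.9 -83.4 230.1] [ 24.  -56.6 275.5]
blank_center []
b
[... 525 characters left out ...]
02.2,  356. , -102.6]))]
back half 130 [  8.9 -86.8 158.6] [ 25.3 -60.1 276. ]
handles 119 [-24.9 -86.8 230.3] [ 25.3 -61.1 276. ]
blank_center [array([584.8, 326.1,  71.3])]
button_box [array([715.3, 272.8,  -6.9])]
motor [array([ 754.5, -233.6,   -0.4])]
switch [array([777.7,  -7.2,  -1.2])]
top clamp_mouth [(0.82, array([ -79.5, -335.2,  -85.3])), (0.22, array([214.4, 290.3,  75.5]))]
top clamp_grip [(0.89, array([-121.3, -340.6,  -10.1]))]
top board_center [(0.85, array([-172.3,  385. , -143.2]))]
top board_front [(0.77, array([-202.9,  359.5, -103.7]))]
blank_center [array([577.7, 318.7,  71.9])]
button_box [array([720.1, 270.4,  -0.3])]
motor [array([ 754.4, -243.3,   -2.5])]
switch []
```

View pics/w19.png

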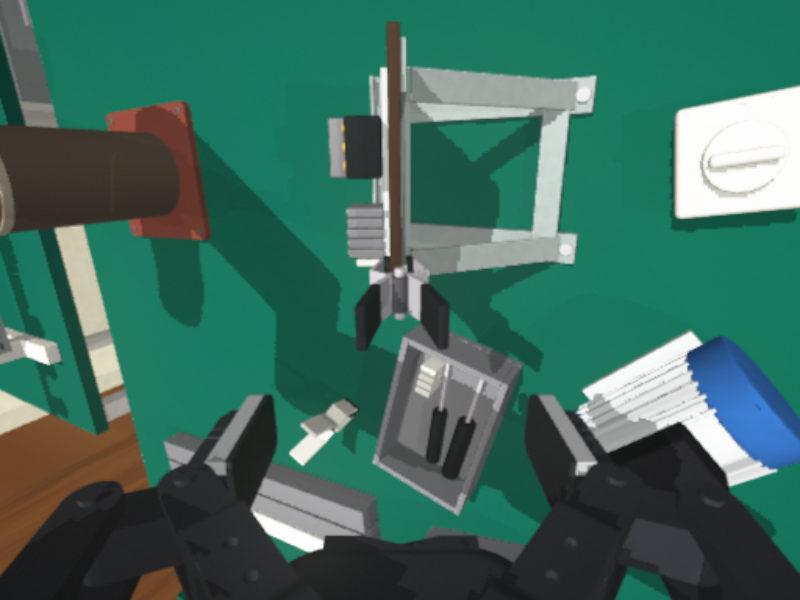

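View pics/s19.png

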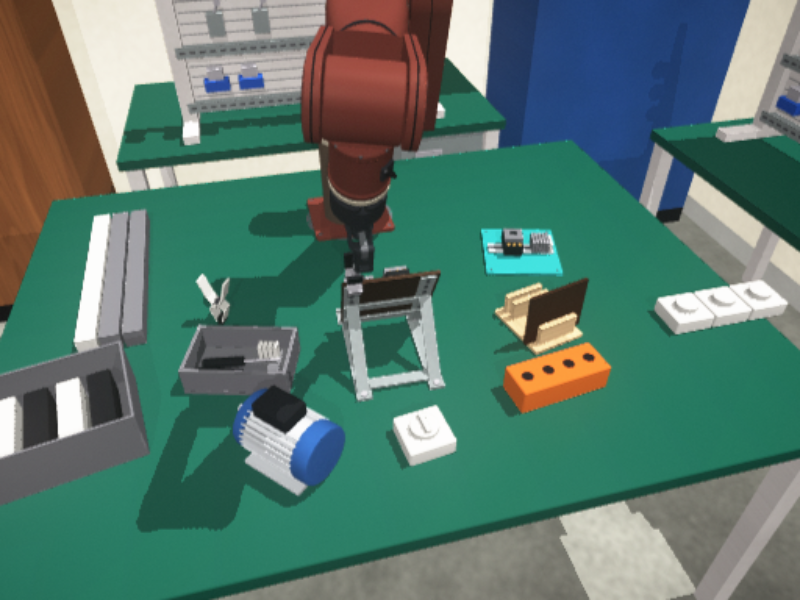

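```bash
python3 -c "
from cell import *
print(hand_in())"
```

```text
the job is handed in; nothing more can be done
None
```

I stood the contactor board on the ledge with its devices facing out, let go of it, and clamped it to upright post_b with the black-handled clamp. The job was handed in at about 17 s of the 58 s allowed; no verdict comes back.

The last checks before handing in showed:
- **Board:** it sits flat and square on the uprights, its centre within about 4 mm of the ledge's middle. Its top edge is at about z = 189 mm of the rest, against the 190 mm expected.
- **Clamp position:** the pad middle is at y ≈ -72 mm. From the handle ends and jaw tips it is at z ≈ 165–167 mm; the networks said about 170 mm. Both are inside the 143–176 mm band, about 20–25 mm below the board's top edge.
- **Clamp grip:** the handle ends are about 50 mm apart, which fits jaws shut on 12 mm. I could not measure the pinch force itself.
- **Other things:** the gripper was clear and unloaded. The smaller board, button box, motor and switch read within about 10 mm of where they started, and the views show them in place.

Two things disagreed. The clamp ended about 7 mm higher than I measured before letting it close. The networks' sideways reading of the pad middle differed by 9 mm between cameras (x = 0.6 and -8.2 mm); the handles' centre at about -1 mm supports the first, and both are in limits.

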